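# Reload the bench stapler in the nut packing room

## Task

The bench stapler has run empty: take the full-length wide staple strip, lay it crown up in the magazine with the spring follower pushed back behind it, so that it lies flat on the channel floor behind the nose lip, and let go of it. Then swing the cover rail down until it is fully shut on the magazine and leave it. Be gentle: the strip is only glued wire, the magazine must not be pressed down as far as in a staple stroke, and the other things stay where they are.

Things in the scene. Friction and masses are not known exactly. Their poses are not given: they have to be found in the camera images.
- stapler: Pale green bench stapler, fixed to the table, base 270 x 85 mm. Origin on the table, under the magazine; its x axis runs along the magazine from the nose (-x end) to the rear hinge, y across, z up. It carries the sprung magazine arm with follower and cover. All stapler-frame sizes here are with the magazine up at rest.
- seat (a point): Point on the magazine's channel floor under the middle of a correctly loaded strip (stapler frame x -52.5, y 0, z 55 mm); axes as the stapler's. The steel channel is open on top, 22 mm wide inside; its side walls end in small outward flares (30 mm over all) 11 mm above the floor (66 mm above the table). A strip is home when the middle of its underside is here.
- nose (a point): Middle of the top inner edge of the nose lip, the low cross wall that closes the channel's front end (stapler frame x -100, y 0, z 60 mm). The lip stands only 5 mm above the channel floor and is 3.5 mm thick; a strip can pass over it between the side walls.
- follower_face (a point): Middle of the follower's front face, 12 mm over the channel floor. The follower is a steel block in the channel, 19.5 mm wide, 14 mm long, its top 25.5 mm over the floor, hence well above lip and walls: the end of a strip held just above lip height can push it back.
- follower (a joint): How far the follower is pushed back (m), 0 to 0.080 (hard stop). At 0 its face stands 25 mm behind the lip's inner face; a loaded full strip holds it at 0.070. Its spring pushes it to the nose with about 3.4 N at 0 and 9 N at 0.070.
- magazine (a joint): How far the magazine arm is pressed down about its rear pivot (rad), 0 at rest to 0.085 at the bottom. Pivot in the stapler frame: x +85, z 58 mm. A return spring lifts it; it yields from some 3 to 5 N pressed on it and sinks about 1 mm per further newton at the nose. From 0.065 (nose 12 mm down, 13 to 18 N) it makes a staple stroke.
- cover (a joint): Opening angle of the cover rail relative to the magazine (rad): 0 shut, 1.55 to 1.85 (upright) at the start. Stiff hinge: it stays where it is left and takes some 7 to 11 N at the palm pad to swing, under which the sprung magazine sinks a few mm; so press it until it is felt to stop on the magazine.
- cover_hinge (a point): Centre of the cover's hinge axis, along the stapler's y (stapler frame x +70, z 78 mm). The cover is an inverted channel 34 mm wide; shut, it runs from the hinge 178 mm towards the nose, its ceiling 26 mm over the channel floor, its outer face 6 mm outside the hinge line (84 mm above the table).
- cover_pad (a point): Middle of the top of the black palm pad on the cover's outer face near its free end: 150 mm from the hinge along the cover and 16 mm outside the hinge line. Pad 56 mm long, 30 mm wide, 10 mm proud of the cover. With the cover upright the pad is on its rear side, away from the nose.
- strip: The staple strip to load: steel, 95 mm long (x), 19 mm wide (y), 24 mm tall (z), an inverted U of glued staples, lying crown up with its legs on the table. Origin at the middle of its underside. Both ends are alike. Seated, its upper 13 mm stand clear of the channel walls, so grip only the upper 10 mm.
- strip_narrow: A staple strip of the wrong kind: 95 mm long (x), only 11 mm wide and 14 mm tall. Leave it. Origin at the middle of its underside.
- strip_stub: A part-used strip, 19 mm wide and 24 mm tall but only 38 mm long (x). Leave it. Origin at the middle of its underside.
- staple_carton: Cardboard box of staples, 115 x 65 x 40 mm. Bystander. Origin at the middle of its underside.
- screwdriver: Screwdriver, 190 mm long, lying on the table. Bystander.
- scoop: Steel scoop, pan 90 x 75 x 35 mm with a round handle to -x. Bystander. Origin under the pan's middle.
- jar_a: Jar of nuts with a white lid, 72 mm across, 98 mm tall. Bystander. Origin at the middle of its underside.
- jar_b: A second such jar. Bystander.
Things that resemble listed ones, but are neither listed nor needed, are in the scene too. What is shaped like the strip but green or yellow is not meant.

How it is judged:
By the outcome, as a careful person would: the job done as asked, in the order asked, and still so for the second after the job is handed in, with the robot touching nothing.
It also fails if it takes over 72 s, if anything falls off the work surface, if the arm or the gripper's body presses on something with over 40 N, if the wrist force passes 120 N, or if a joint passes its speed limit or range.

## Robot

A 6-joint arm with a two-finger parallel gripper is mounted at the origin on the work surface. World frame = base frame: x ahead of the robot, y to its left, z up, the work surface at z = 0. Lengths are in m, angles in degrees, forces in N, time in s.
With the tool pointing down it reaches from about 0.35 to 0.975 m from the base axis. Payload 17.4 kg.
Tool frame: the origin (TCP) lies midway between the tips of the shut fingers; the grasp point (between the pads) lies 19 mm behind it (grip_depth is the distance from the TCP to the grasp point, in m); z points along the fingers, y is the direction in which the jaws open and shut (so a half turn about z gives the same grasp; the last joint's range is limited). The gripper opens to 85 mm and grips with 20 to 120 N. Pads are 22 mm wide; open, the fingers measure 114 mm over their backs; the gripper's body (76 mm by 85 mm) begins 54 mm behind the grasp point. The pads swing forward as they close: fully open they stand 13 mm farther back than shut.
Start: joints at [70.6, 6.646, 82.598, -0, 90.757, -2.166], TCP at [0.2, 0.645, 0.231] pointing down, gripper open.
Joint ranges: [-162.19, 162.19], [-47.58, 125.68], [4.15, 143.07], [-65.23, 245.23], [0.69, 171.88], [-170.13, 170.13]. Speed limits (degrees/s): [108.29, 108.29, 127.2, 180, 180, 180].

## Interface

Orientations are given as a 3x3 rotation matrix whose columns are the frame's x, y, z axes.
In Python, from bench import * gives the robot as it stands.
- The arm moves only by the shell command python3 -m crank 'ROWS' [OPENING] [FORCE]. ROWS is JSON, a list that holds one entry, the list of rows, each a list of 6 numbers: the shift along the tool's x, y, z in m, then the turn, a rotation vector about the tool's x, y, z in rad. In form: [[[tx, ty, tz, rx, ry, rz], ...]]. A call has exactly 8 rows; each row shifts and turns the pose as measured when the row begins, along the tool's axes as they then stand; what a row does not reach is not made up. A row lasts 1/10 s, in which the tool goes at most 50 mm and 8.59 degrees, less where a joint would pass 70% of its speed; a pose out of reach is approached as far as the arm can. A call with a gripper value outside its range is refused whole. OPENING is the opening, from -1 (shut) to 1 (fully open), so that 0 is half open, set as the call begins (- or left out, the last holds). The fingers move at their own pace and stop on an object; FORCE is the grip in N (left out, the last holds). Time passes only in rows, so rows that do not move let the fingers close, or fill a call up. It gives the time, the measured TCP pose, the force and the opening at its end, in the units of the state.
- observe(): the state, without advancing time (a new reading comes with each control period).
- capture(name): name is "scene" or "top"; returns (picture, depth): 384x512x3 uint8, red, green, blue; 384x512 float32, m along the optical axis (not along the pixel's ray), 0 where there is no reading.
- camera_model(name): a dict with "intrinsics" (3x3 intrinsics, pixels), "R" (3x3) and "t" (3): a world point X has camera coordinates R X + t. Camera axes: x right, y down, z forward; pixel columns grow to the right and rows downward; lengths in m; the calibration is good to about 2 mm. A picture is of the moment at which its call begins. camera_model takes no time and is no camera call.
- hand_in(): hands the job in, once; it reports no verdict.
Trained networks look in the newest picture that a camera, given by its name, has taken for a name from the list of things; names that differ only in an ending like _2 or _b are one class to them, and where a whole thing is asked for, a point or a joint stands for the part that bears it (a point fixed in the world has none). Each returns a list of dicts, best first, with "confidence" (0 to 1); they miss things now and then, are a little off and sometimes report something else, mostly with a low value. They report only what shows in the picture. A call takes as long as a camera call. They do not tell look-alikes from the thing itself.
- boxes_of(camera, target): "centre" ([column, row] in pixels, amid what is visible of it).
The state is a dict: "clock": time; "joint_pos": joint angles; "dq": joint speeds; "joint_efforts": joint torques, N m; "tool_pos": TCP position; "ee_rot": TCP orientation; "force": force on the tool from outside, world axes, zero at the start; "ft_torque": the same for the moment, N m; "opening": finger opening in m.
Only numpy, scipy, OpenCV 4.12 (cv2) and the standard library are available. Lean on these libraries where they do the work, as an engineer would, in place of code of your own. Each camera call takes 0.05 s, during which the arm holds its last target.

## Working session

There is one attempt and no reset: what is moved stays moved. The work goes in short steps, Python scripts to look and compute and a shell command to move; the robot and the scene stay as the last step left them, time stands still between calls to the robot, and variables do not carry over. Pictures are saved under pics/ and viewed, and the job is handed in when it is done.

```bash
ls; mkdir -p pics; python3 - <<'E'
from bench import *
import cv2,numpy as np
for n in ("scene","top"):
    p,d=capture(n); cv2.imwrite(f"pics/{n}0.png",p[:,:,::-1]); np.save(f"pics/{n}0d.npy",d)
    m=camera_model(n); C=-m["R"].T@m["t"]; print(n,m["intrinsics"].tolist(),C.round(3),m["R"].round(3).tolist())
    for t in ["stapler","strip","seat","nose","follower_face","cover_pad","cover_hinge","strip_narrow","strip_stub"]:
        print(n,t,[(np.round(b["centre"]).tolist(),round(b["confidence"],2)) for b in boxes_of(n,t)])
s=observe();print(s)
E
```

```text
pics
scene [[356.9722327490954, 0.0, 255.81106248909686], [0.0, 356.9722327490954, 190.61292898900848], [0.0, 0.0, 1.0]] [ 1.302 -0.202  0.679] [[0.313, 0.95, 0.016], [0.593, -0.182, -0.784], [-0.742, 0.255, -0.62]]
scene stapler [([283.0, 192.0], 0.62), ([296.0, 168.0], 0.43)]
scene strip [([193.0, 216.0], 0.84), ([191.0, 187.0], 0.82), ([294.0, 164.0], 0.73), ([148.0, 216.0], 0.72)]
scene seat [([293.0, 165.0], 0.84), ([156.0, 237.0], 0.54)]
scene nose [([296.0, 166.0], 0.62)]
scene follower_face []
scene cover_pad [([299.0, 141.0], 0.82)]
scene cover_hinge [([299.0, 141.0], 0.68), ([346.0, 164.0], 0.18)]
scene strip_narrow [([148.0, 197.0], 0.76)]
scene strip_stub [([157.0, 235.0], 0.5)]
top [[434.89745213633336, 0.0, 252.72981708511384], [0.0, 434.89745213633336, 193.90989076270904], [0.0, 0.0, 1.0]] [0.291 0.062 1.342] [[-0.01, -1.0, 0.016], [-0.98, 0.007, -0.197], [0.197, -0.017, -0.98]]
top stapler [([230.0, 189.0], 0.71), ([199.0, 186.0], 0.28)]
top strip [([303.0, 235.0], 0.78), ([304.0, 193.0], 0.67), ([170.0, 136.0], 0.53)]
top seat [([219.0, 187.0], 0.93)]
top nose [([218
[... 349 characters left out ...]
2384e+01,  1.81189221e-04,
        9.07584542e+01, -2.16547259e+00]), 'dq': array([ 0.01916232, -0.00974781, -0.10811009, -0.05335595, -0.13853479,
        0.03902153]), 'joint_efforts': array([-3.14744611e-03, -7.31768417e+01, -6.32620311e+01, -2.02384435e-04,
        1.00661833e-03, -1.26121560e-05]), 'tool_pos': array([0.19999185, 0.64469245, 0.23129234]), 'ee_rot': array([[-9.55101764e-01,  2.96277944e-01, -2.18192556e-05],
       [ 2.96277945e-01,  9.55101762e-01, -5.24404585e-05],
       [ 5.30265827e-06, -5.65505387e-05, -9.99999998e-01]]), 'force': array([-0.18842672,  0.38553899, -0.0309693 ]), 'ft_torque': array([0.01387573, 0.01036673, 0.00515484]), 'opening': 0.08545359778042139}
```

```bash
python3 - <<'E'
import cv2
a=cv2.imread("pics/scene0.png"); cv2.imwrite("pics/scene0z.png",cv2.resize(a[110:270,110:370],None,fx=3,fy=3,interpolation=cv2.INTER_CUBIC))
a=cv2.imread("pics/top0.png"); cv2.imwrite("pics/top0z.png",cv2.resize(a[100:290,130:390],None,fx=3,fy=3,interpolation=cv2.INTER_CUBIC))
E
```

```text
(no output)
```

View pics/scene0.png

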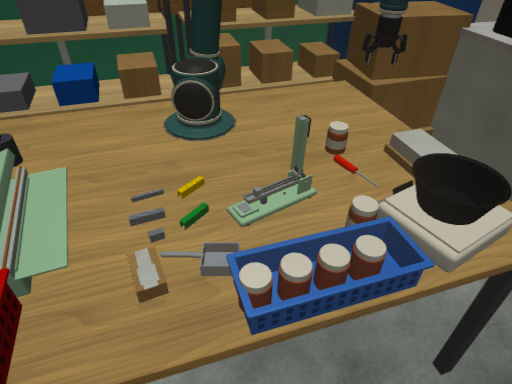

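View pics/top0.png

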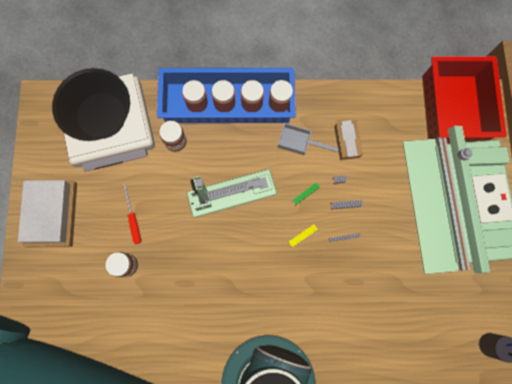

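```bash
python3 -c "print(1)"
```

```text
1
```

View pics/top0z.png

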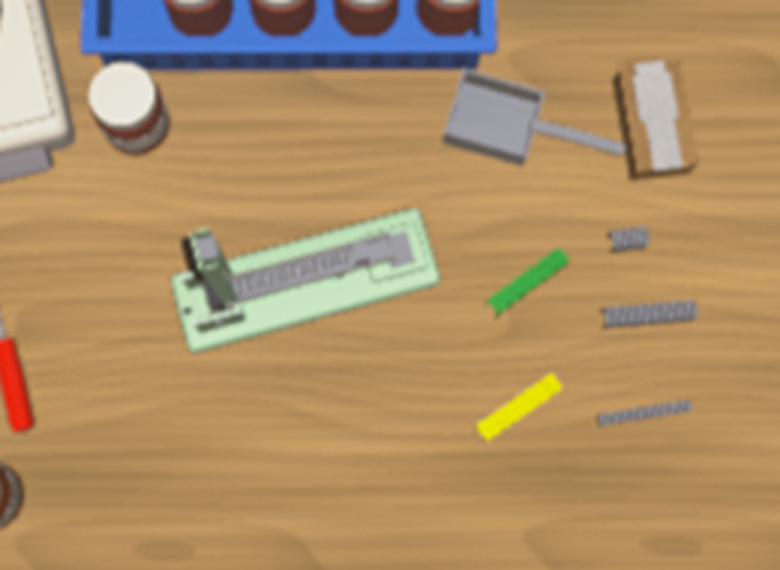

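View pics/scene0z.png

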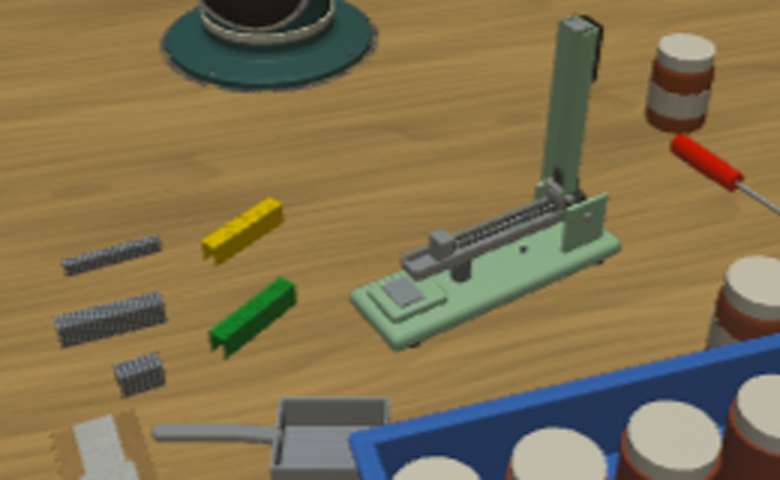

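Strip candidate: the wide, long grey one, top pixel (346,205), scene (148,216); narrow is at (346,237), stub at (339,180). The stapler nose points to −y world (right in the top view), with the cover upright at the rear. Next I'll measure both from depth.

```bash
cat > h.py <<'E'
import numpy as np,cv2
from bench import *
def cloud(n,p,d):
    m=camera_model(n);K=m["intrinsics"];v,u=np.mgrid[0:384,0:512]
    X=np.stack([(u-K[0,2])/K[0,0]*d,(v-K[1,2])/K[1,1]*d,d],-1)
    return (X-m["t"])@m["R"]
def proj(n,X):
    m=camera_model(n);c=m["R"]@np.asarray(X)+m["t"];q=m["intrinsics"]@c;return q[:2]/q[2]
def grab(n,name):
    p,d=capture(n);cv2.imwrite(f"pics/{name}.png",p[:,:,::-1]);np.save(f"pics/{name}d.npy",d);return p,cloud(n,p,d)
def load(n,name):
    p=cv2.imread(f"pics/{name}.png")[:,:,::-1];return p,cloud(n,p,np.load(f"pics/{name}d.npy"))
E
python3 - <<'E'
from h import *
for n in("top","scene"):
    p,X=load(n,n+"0"); hsv=cv2.cvtColor(np.ascontiguousarray(p),cv2.COLOR_RGB2HSV)
    x,y,z=X[...,0],X[...,1],X[...,2]
    # strip
    c=(346,205) if n=="top" else (148,216); 
    sl=np.s_[c[1]-9:c[1]+10,c[0]-24:c[0]+25]; m=(z[sl]>.012)&(z[sl]<.04)
    P=X[sl][m]; print(n,"strip n",m.sum(),"z",np.percentile(P[:,2],[5,50,95]).round(4))
    r=cv2.minAreaRect((P[:,:2]*1000).astype(np.float32)); print(r, P[:,:2].mean(0))
    T=P[P[:,2]>.020]; r=cv2.minAreaRect((T[:,:2]*1000).astype(np.float32)); print("top",len(T),r)
    # table flat z bias
    print("table z",np.median(z[sl][z[sl]<.008]))
    # stapler base green
    c=(230,190) if n=="top" else (275,190)
    reg=np.zeros(z.shape,bool); reg[c[1]-50:c[1]+40,c[0]-60:c[0]+60]=1
    g=reg&(hsv[...,0]>40)&(hsv[...,0]<85)&(hsv[...,1]>25)&(hsv[...,1]<120)&(hsv[...,2]>90)
    P=X[g]; print("green z hist",np.histogram(P[:,2],bins=np.arange(0,.28,.01))[0])
    B=P[(P[:,2]<.03)&(P[:,2]>.005)]; r=cv2.minAreaRect((B[:,:2]*1000).astype(np.float32)); print("base",len(B),r)
E
```

```text
top strip n 204 z [0.018  0.0247 0.0287]
((523.6033935546875, -249.51492309570312), (20.12691307067871, 93.99401092529297), 4.966969013214111) [ 0.52278043 -0.24927689]
top 183 ((523.7640380859375, -249.44615173339844), (19.805614471435547, 93.93610382080078), 4.1836957931518555)
table z 0.0012773511822327087
green z hist [   0  204 1028  143   12   21   68   47    5    8    5    7    4    9
    6    3    6    6    5    6    3    8    5    8   12   27    0    0]
base 1232 ((560.781982421875, 104.76876831054688), (82.70594024658203, 266.78497314453125), 15.460269927978516)
scene strip n 273 z [0.0134 0.0224 0.0249]
((523.8008422851562, -250.07875061035156), (25.01725959777832, 93.91500091552734), 6.79013204574585) [ 0.52603346 -0.2495894 ]
top 187 ((522.7904663085938, -250.33966064453125), (24.355440139770508, 93.62159729003906), 5.821949481964111)
table z -0.0006237279087269348
green z hist [  1 378 779 132  10  16  13  33   2   0   0   2   0   2   0   1   0   0
   1   0   0   0   0   0   0   0   0   0]
base 1158 ((564.2613525390625, 103.93927001953125), (83.21125793457031, 267.63214111328125), 15.547574043273926)
```

```bash
python3 - <<'E'
from h import *
a=np.radians(105.5);ex=np.array([np.cos(a),np.sin(a)]);ey=np.array([-ex[1],ex[0]])
for n,c0 in(("top",[.5608,.1048]),("scene",[.5643,.1039])):
    p,X=load(n,n+"0"); D=X[...,:2]-np.array([.5625,.1044]); s=D@ex;t=D@ey;z=X[...,2]
    print(n,"strip PCA")
    c=(346,205) if n=="top" else (148,216)
    sl=np.s_[c[1]-9:c[1]+10,c[0]-24:c[0]+25]; P=X[sl][(z[sl]>.012)&(z[sl]<.04)]
    w,v=np.linalg.eigh(np.cov(P[:,:2].T)); print(np.degrees(np.arctan2(v[1,1],v[0,1]))%180)
    r=(abs(s)<.16)&(abs(t)<.06)
    for lo,hi in((.04,.058),(.058,.072),(.072,.084),(.09,.15),(.15,.2),(.2,.27)):
        m=r&(z>lo)&(z<hi)
        if m.sum()>3: print(lo,hi,m.sum(),"s",np.percentile(s[m],[0,5,50,95,100]).round(4),"t",np.percentile(t[m],[0,5,50,95,100]).round(4))
    # slices of height map along magazine
    for s0 in np.arange(-.14,.15,.01):
        m=r&(abs(s-s0)<.005)&(z>.045)&(z<.09)
        if m.sum()>2: print(round(s0,3),m.sum(),"zmax %.3f"%z[m].max(),"t",t[m].min().round(4),t[m].max().round(4),"mid",np.round((t[m].min()+t[m].max())/2,4),"med",np.median(t[m]).round(4))
E
```

```text
top strip PCA
94.59330364208111
0.04 0.058 224 s [-0.1109 -0.0885  0.0018  0.1048  0.1199] t [-0.0213 -0.012   0.0013  0.0258  0.0272]
0.058 0.072 357 s [-0.0926 -0.0843  0.0087  0.0994  0.1199] t [-0.0243 -0.0145  0.0008  0.0258  0.0299]
0.072 0.084 108 s [-0.064  -0.0612  0.0922  0.1156  0.1194] t [-0.0252 -0.0132  0.0085  0.0254  0.0266]
0.09 0.15 48 s [0.0701 0.071  0.077  0.0868 0.0896] t [-0.0167 -0.0161  0.0161  0.0172  0.0176]
0.15 0.2 34 s [0.0721 0.0722 0.0795 0.0869 0.0881] t [-0.0156 -0.0151  0.0166  0.0174  0.0177]
0.2 0.27 170 s [0.0719 0.0737 0.0861 0.0986 0.1006] t [-0.0179 -0.0153  0.0034  0.0172  0.018 ]
-0.09 24 zmax 0.069 t -0.0146 0.0136 mid -0.0005 med -0.0016
-0.08 33 zmax 0.069 t -0.0151 0.0137 mid -0.0007 med -0.003
-0.07 32 zmax 0.069 t -0.0145 0.0144 mid -0.0 med 0.0003
-0.06 29 zmax 0.085 t -0.0152 0.0137 mid -0.0008 med 0.0045
-0.05 37 zmax 0.090 t -0.0126 0.0139 mid 0.0006 med 0.0014
-0.04 33 zmax 0.071 t -0.015 0.0136 mid -0.0007 med 0.0013
-0.03 33 zmax 0.072 t -0.0151 0.0135 mid -0.0008 med -0.0005
-0.02 33 zmax 0.073 t -0.014 0.0134 mid -0.0003 med 0
[... 2055 characters left out ...]
max 0.068 t -0.0138 0.0148 mid 0.0005 med -0.001
0.02 27 zmax 0.069 t -0.0137 0.0146 mid 0.0005 med 0.0006
0.03 36 zmax 0.071 t -0.0133 0.0143 mid 0.0005 med -0.0002
0.04 28 zmax 0.070 t -0.0149 0.015 mid 0.0001 med -0.0009
0.05 30 zmax 0.069 t -0.0143 0.0176 mid 0.0017 med -0.0015
0.06 27 zmax 0.068 t -0.0134 0.0155 mid 0.001 med -0.0009
0.07 72 zmax 0.090 t -0.0257 0.0272 mid 0.0007 med -0.0032
0.08 104 zmax 0.089 t -0.0269 0.0272 mid 0.0002 med -0.0035
0.09 41 zmax 0.088 t -0.0294 0.0258 mid -0.0018 med -0.0239
0.1 31 zmax 0.076 t -0.0292 -0.0056 mid -0.0174 med -0.0241
0.11 22 zmax 0.075 t -0.0261 -0.0219 mid -0.024 med -0.0245
0.12 11 zmax 0.075 t -0.0253 -0.0212 mid -0.0233 med -0.0238
```

```bash
cat > plan.py <<'E'
import sys
from h import *
from scipy.spatial.transform import Rotation as Ro
# stapler frame
a=np.radians(105.5);EX=np.array([np.cos(a),np.sin(a),0]);EY=np.array([-EX[1],EX[0],0]);EZ=np.array([0,0,1.])
O=np.array([.5625,.1044,0])+.0103*EX
def S(x,y,z): return O+x*EX+y*EY+z*EZ
def toS(p): d=np.asarray(p)-O; return np.array([d@EX,d@EY,d@EZ])
def Rdown(yang,tilt=0):
    b=np.radians(yang);y=np.array([np.cos(b),np.sin(b),0]);z=np.array([0,0,-1.]);x=np.cross(y,z)
    return np.stack([x,y,z],1)
def plan(pt,Rt,n=8,show=True):
    s=observe();p=s["tool_pos"];R=s["ee_rot"]
    rv=Ro.from_matrix(R.T@Rt).as_rotvec()
    k=min(1,n*.145/max(1e-9,np.linalg.norm(rv)))
    dp=pt-p;kp=min(1,n*.049/max(1e-9,np.linalg.norm(dp)))
    print("clock %.2f rem mm"%s["clock"],(dp*1000).round(1),"tool mm",(R.T@dp*1000).round(1),"rotvec",rv.round(3),"F",s["force"].round(1),"open %.4f"%s["opening"])
    if show:
        step=dp*kp/n;Ri=R.copy();dR=Ro.from_rotvec(rv*k/n).as_matrix();rows=[]
        for i in range(n):
            rows.append([round(float(v),3) for v in list(Ri.T@step)+list(rv*k/n)]);Ri=Ri@dR
        print(rows)
E
python3 - <<'E'
from plan import *
plan(np.array([.5237,-.2497,.20]),Rdown(4.6),8)
E
```

```text
clock 1.00 rem mm [ 323.7 -894.4  -31.3] tool mm [-574.2 -758.3   31.3] rotvec [-0.    0.    1.19] F [-0.2  0.4 -0. ] open 0.0855
[[-0.03, -0.039, 0.002, -0.0, 0.0, 0.145], [-0.035, -0.034, 0.002, -0.0, 0.0, 0.145], [-0.039, -0.029, 0.002, -0.0, 0.0, 0.145], [-0.043, -0.023, 0.002, -0.0, 0.0, 0.145], [-0.046, -0.016, 0.002, -0.0, 0.0, 0.145], [-0.048, -0.01, 0.002, -0.0, 0.0, 0.145], [-0.049, -0.003, 0.002, -0.0, 0.0, 0.145], [-0.049, 0.005, 0.002, -0.0, 0.0, 0.145]]
```

```bash
python3 -m crank '[[[-0.03,-0.039,0,0,0,0.145],[-0.035,-0.034,0,0,0,0.145],[-0.039,-0.029,0,0,0,0.145],[-0.043,-0.023,0,0,0,0.145],[-0.046,-0.016,0,0,0,0.145],[-0.048,-0.010,0,0,0,0.145],[-0.049,-0.003,0,0,0,0.145],[-0.049,0.005,0,0,0,0.145]]]' 0.2 40
python3 - <<'E'
from plan import *
plan(np.array([.5237,-.2497,.12]),Rdown(4.6),8)
E
```

```text
clock: 1.8
tool_pos: [0.3279, 0.269, 0.2289]
ee_rot: [[-0.077, 0.997, 0.0], [0.997, 0.077, -0.002], [-0.002, 0.0, -1.0]]
force: [1.7, 0.4, 0.8]
opening: 0.0513
clock 1.80 rem mm [ 195.8 -518.7 -108.9] tool mm [-532.1  155.1  109.9] rotvec [ 0.     0.002 -0.003] F [1.7 0.4 0.8] open 0.0513
[[-0.046, 0.013, 0.01, 0.0, 0.0, -0.0], [-0.046, 0.013, 0.01, 0.0, 0.0, -0.0], [-0.046, 0.013, 0.01, 0.0, 0.0, -0.0], [-0.046, 0.013, 0.009, 0.0, 0.0, -0.0], [-0.046, 0.013, 0.009, 0.0, 0.0, -0.0], [-0.046, 0.013, 0.009, 0.0, 0.0, -0.0], [-0.046, 0.013, 0.009, 0.0, 0.0, -0.0], [-0.046, 0.013, 0.009, 0.0, 0.0, -0.0]]
```

```bash
python3 -m crank '[[[-0.046,0.013,0,0,0,0],[-0.046,0.013,0,0,0,0],[-0.046,0.013,0.005,0,0,0],[-0.046,0.013,0.01,0,0,0],[-0.046,0.013,0.01,0,0,0],[-0.046,0.013,0.01,0,0,0],[-0.046,0.013,0.01,0,0,0],[-0.046,0.013,0.01,0,0,0]]]'
python3 - <<'E'
from plan import *
plan(np.array([.5237,-.2497,.10]),Rdown(4.6),8)
E
```

```text
clock: 2.6
tool_pos: [0.4588, -0.1034, 0.1784]
ee_rot: [[-0.071, 0.997, 0.013], [0.997, 0.071, -0.0], [-0.001, 0.013, -1.0]]
force: [1.9, 1.4, -0.3]
opening: 0.051
clock 2.60 rem mm [  64.9 -146.3  -78.4] tool mm [-150.4   53.3   79.3] rotvec [ 0.013  0.001 -0.009] F [ 1.9  1.4 -0.3] open 0.0510
[[-0.019, 0.007, 0.01, 0.002, 0.0, -0.001], [-0.019, 0.007, 0.01, 0.002, 0.0, -0.001], [-0.019, 0.007, 0.01, 0.002, 0.0, -0.001], [-0.019, 0.007, 0.01, 0.002, 0.0, -0.001], [-0.019, 0.007, 0.01, 0.002, 0.0, -0.001], [-0.019, 0.007, 0.01, 0.002, 0.0, -0.001], [-0.019, 0.007, 0.01, 0.002, 0.0, -0.001], [-0.019, 0.007, 0.01, 0.002, 0.0, -0.001]]
```

```bash
python3 -m crank '[[[-0.030,0.011,0.014,0,0,0],[-0.030,0.011,0.014,0,0,0],[-0.030,0.010,0.014,0,0,0],[-0.030,0.010,0.014,0,0,0],[-0.022,0.009,0.014,0.004,0,-0.003],[-0.01,0.005,0.008,0.004,0,-0.003],[-0.003,0.002,0.003,0.004,0,-0.003],[0,0,0,0,0,0]]]'
python3 - <<'E'
from plan import *
plan(np.array([.5237,-.2497,.05]),Rdown(4.6),8,False)
for n in("top","scene"): grab(n,n+"1")
a=cv2.imread("pics/scene1.png");b=cv2.imread("pics/top1.png")
cv2.imwrite("pics/z1.png",np.hstack([cv2.resize(a[130:270,90:220],None,fx=3,fy=3),cv2.resize(b[130:270,280:410],None,fx=3,fy=3)]))
E
```

```text
clock: 3.4
tool_pos: [0.53, -0.2671, 0.0937]
ee_rot: [[-0.072, 0.997, 0.0], [0.997, 0.072, -0.001], [-0.001, -0.0, -1.0]]
force: [-0.3, 0.6, -0.4]
opening: 0.0512
clock 3.40 rem mm [ -6.3  17.4 -43.7] tool mm [17.8 -5.  43.7] rotvec [-0.     0.001 -0.008] F [-0.3  0.6 -0.4] open 0.0512
```

View pics/z1.png

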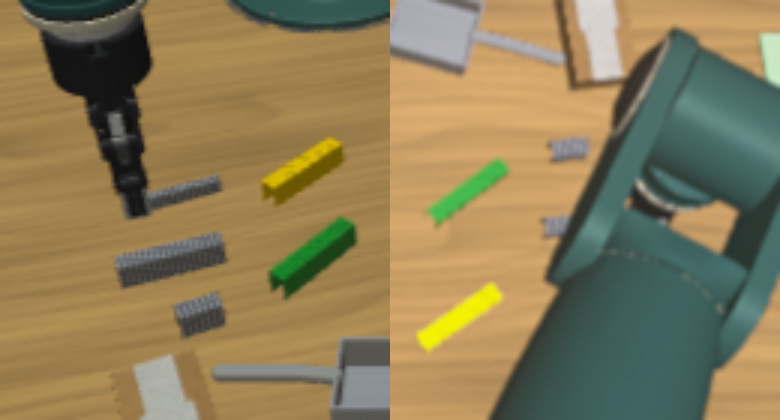

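The scene crop shows the open gripper above and behind the wide strip (strip at about scene (147,216)), with the near fingertip at about (136,201). The arm hides the view from above. Checking fingertip height against the TCP, then centring.

```bash
python3 - <<'E'
from plan import *
p,X=load("scene","scene1")
R=X[185:206,120:145]; m=(R[...,2]>.04)&(R[...,2]<.2); P=R[m]
print("tip z pct",np.percentile(P[:,2],[0,1,5,20]).round(4)); L=P[P[:,2]<.115]; print(L[:,:2].min(0),L[:,:2].max(0))
E
python3 -m crank '[[[0.008,-0.003,0.012,0,0,-0.004],[0.006,-0.002,0.012,0,0,-0.002],[0.004,-0.001,0.012,0,0,-0.002],[0.001,0,0.012,0,0,0],[0,0,0.005,0,0,0],[0,0,0,0,0,0],[0,0,0,0,0,0],[0,0,0,0,0,0]]]'
python3 - <<'E'
from plan import *
plan(np.array([.5237,-.2497,.014]),Rdown(4.6),8,False)
E
```

```text
tip z pct [0.0964 0.0974 0.1027 0.1129]
[ 0.55734366 -0.2750052 ] [ 0.56985537 -0.25404626]
clock: 4.3
tool_pos: [0.5217, -0.2444, 0.038]
ee_rot: [[-0.084, 0.996, 0.003], [0.996, 0.084, -0.002], [-0.002, 0.003, -1.0]]
force: [0.3, -0.2, -0.2]
opening: 0.0514
clock 4.30 rem mm [  2.   -5.3 -24. ] tool mm [-5.4  1.5 24. ] rotvec [0.003 0.002 0.004] F [ 0.3 -0.2 -0.2] open 0.0514
```

```bash
python3 -m crank '[[[-0.003,0.001,0.006,0.002,0.001,0.002],[-0.002,0.0005,0.006,0.001,0.001,0.001],[-0.001,0,0.005,0,0,0],[0,0,0.004,0,0,0],[0,0,0.002,0,0,0],[0,0,0,0,0,0],[0,0,0,0,0,0],[0,0,0,0,0,0]]]'
python3 - <<'E'
from plan import *
plan(np.array([.5237,-.2497,.0145]),Rdown(4.6),8,False)
grab("scene","s2")
a=cv2.imread("pics/s2.png")
cv2.imwrite("pics/s2z.png",cv2.resize(a[150:260,90:220],None,fx=5,fy=5))
E
```

```text
clock: 5.1
tool_pos: [0.5243, -0.2515, 0.0136]
ee_rot: [[-0.08, 0.997, 0.0], [0.997, 0.08, -0.001], [-0.001, 0.0, -1.0]]
force: [0.2, -1.0, -0.2]
opening: 0.0512
clock 5.10 rem mm [-0.6  1.8  0.9] tool mm [ 1.8 -0.4 -0.9] rotvec [ 0.     0.001 -0.   ] F [ 0.2 -1.  -0.2] open 0.0512
```

View pics/s2z.png

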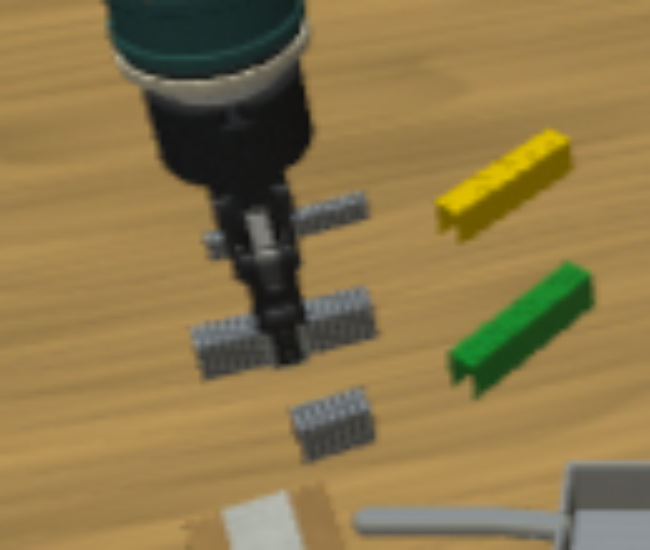

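The near finger straddles the strip at about scene (147,217), midway along its length. Trimming and gripping at 30 N.

```bash
python3 -m crank '[[[0.0015,-0.0005,-0.001,0,0,0],[0.0003,0,0,0,0,0],[0,0,0,0,0,0],[0,0,0,0,0,0],[0,0,0,0,0,0],[0,0,0,0,0,0],[0,0,0,0,0,0],[0,0,0,0,0,0]]]' -1 30
python3 - <<'E'
from plan import *
plan(np.array([.5237,-.2497,.0145]),Rdown(4.6),8,False)
grab("scene","s3")
a=cv2.imread("pics/s3.png")
cv2.imwrite("pics/s3z.png",cv2.resize(a[170:250,110:190],None,fx=7,fy=7))
E
```

```text
clock: 5.95
tool_pos: [0.5238, -0.2495, 0.0152]
ee_rot: [[-0.08, 0.997, 0.001], [0.997, 0.08, -0.001], [-0.001, 0.001, -1.0]]
force: [-0.5, 0.3, 0.0]
opening: 0.0178
clock 5.95 rem mm [-0.1 -0.2 -0.7] tool mm [-0.2 -0.1  0.7] rotvec [ 0.001  0.001 -0.   ] F [-0.5  0.3  0. ] open 0.0178
```

View pics/s3z.png

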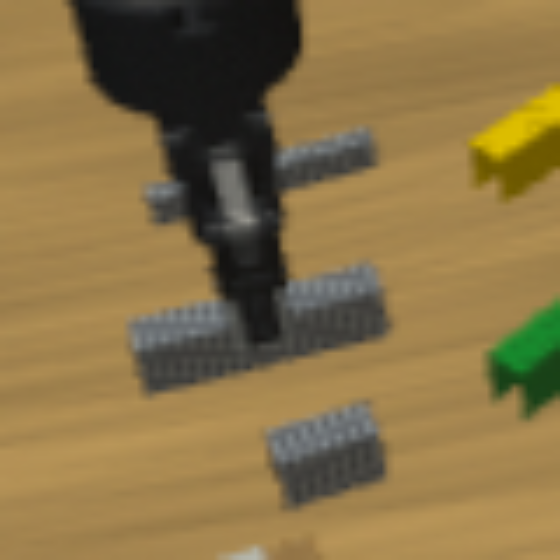

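```bash
python3 -m crank '[[[0,0,-0.005,0,0,0],[0,0,-0.015,0,0,0],[0,0,-0.02,0,0,0],[0,0,-0.02,0,0,0],[0,0,-0.02,0,0,0],[0,0,-0.02,0,0,0],[0,0,-0.01,0,0,0],[0,0,0,0,0,0]]]'
python3 - <<'E'
from plan import *
plan(S(-.140,0,.125),Rdown(15.5),8)
E
```

```text
clock: 6.8
tool_pos: [0.5237, -0.2495, 0.1362]
ee_rot: [[-0.08, 0.997, 0.003], [0.997, 0.08, -0.002], [-0.003, 0.003, -1.0]]
force: [-0.6, 0.5, -0.9]
opening: 0.0179
clock 6.80 rem mm [ 73.5 228.9 -11.2] tool mm [222.3  91.5  10.9] rotvec [ 0.003  0.003 -0.19 ] F [-0.6  0.5 -0.9] open 0.0179
[[0.028, 0.011, 0.001, 0.0, 0.0, -0.024], [0.028, 0.012, 0.001, 0.0, 0.0, -0.024], [0.027, 0.013, 0.001, 0.0, 0.0, -0.024], [0.027, 0.013, 0.001, 0.0, 0.0, -0.024], [0.027, 0.014, 0.001, 0.0, 0.0, -0.024], [0.026, 0.015, 0.001, 0.0, 0.0, -0.024], [0.026, 0.015, 0.001, 0.0, 0.0, -0.024], [0.026, 0.016, 0.001, 0.0, 0.0, -0.024]]
```

```bash
python3 -m crank '[[[0.02,0.008,0,0,0,-0.02],[0.035,0.014,0,0,0,-0.03],[0.038,0.017,0,0,0,-0.03],[0.038,0.018,0,0,0,-0.03],[0.035,0.018,0,0,0,-0.03],[0.02,0.01,0,0,0,-0.02],[0.01,0.005,0,0,0,-0.01],[0,0,0,0,0,0]]]'
python3 - <<'E'
from plan import *
plan(S(-.140,0,.086),Rdown(15.5),8)
E
```

```text
clock: 7.6
tool_pos: [0.5824, -0.0348, 0.1308]
ee_rot: [[-0.252, 0.968, -0.002], [0.968, 0.252, -0.002], [-0.001, -0.002, -1.0]]
force: [0.2, -0.5, -0.6]
opening: 0.0181
clock 7.60 rem mm [ 14.7  14.3 -44.8] tool mm [10.2 18.  44.7] rotvec [-0.002  0.001 -0.016] F [ 0.2 -0.5 -0.6] open 0.0181
[[0.001, 0.002, 0.006, -0.0, 0.0, -0.002], [0.001, 0.002, 0.006, -0.0, 0.0, -0.002], [0.001, 0.002, 0.006, -0.0, 0.0, -0.002], [0.001, 0.002, 0.006, -0.0, 0.0, -0.002], [0.001, 0.002, 0.006, -0.0, 0.0, -0.002], [0.001, 0.002, 0.006, -0.0, 0.0, -0.002], [0.001, 0.002, 0.006, -0.0, 0.0, -0.002], [0.001, 0.002, 0.006, -0.0, 0.0, -0.002]]
```

```bash
python3 -m crank '[[[0.003,0.006,0.003,-0.001,0,-0.008],[0.003,0.005,0.006,-0.001,0.001,-0.006],[0.002,0.004,0.008,0,0,-0.002],[0.002,0.003,0.01,0,0,0],[0,0,0.01,0,0,0],[0,0,0.005,0,0,0],[0,0,0.001,0,0,0],[0,0,0,0,0,0]]]'
python3 - <<'E'
from plan import *
plan(S(-.130,0,.086),Rdown(15.5),8,False)
for n in("top","scene"): grab(n,n+"4")
a=cv2.imread("pics/scene4.png");b=cv2.imread("pics/top4.png")
cv2.imwrite("pics/z4.png",np.hstack([cv2.resize(a[100:230,220:350],None,fx=3,fy=3),cv2.resize(b[130:260,180:310],None,fx=3,fy=3)]))
E
```

```text
clock: 8.4
tool_pos: [0.5972, -0.0234, 0.0816]
ee_rot: [[-0.263, 0.965, -0.003], [0.965, 0.263, -0.001], [-0.0, -0.004, -1.0]]
force: [-0.9, 0.5, -0.1]
opening: 0.0179
clock 8.40 rem mm [-2.7 12.4  4.4] tool mm [12.7  0.7 -4.4] rotvec [-0.004  0.    -0.004] F [-0.9  0.5 -0.1] open 0.0179
```

View pics/z4.png

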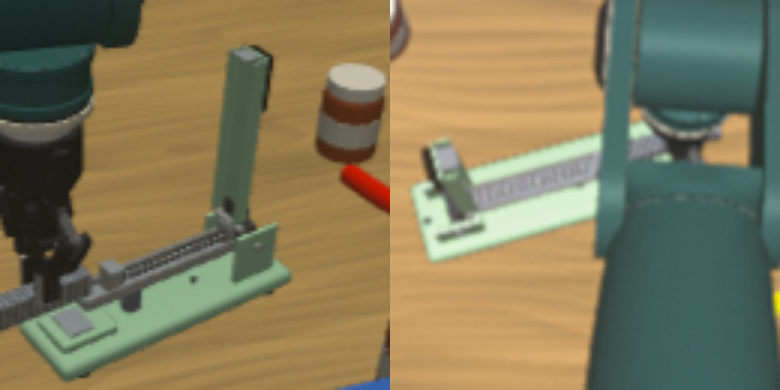

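Scene crop: the strip is held level just in front of the nose and in line with the channel, with the follower block at about scene (257,191). Measuring the strip in the stapler frame.

```bash
cat > meas.py <<'E'
from plan import *
def strip(n,name,x0,x1,zlo,zhi,yl=.02):
    p,X=load(n,name);Q=(X-O)@np.stack([EX,EY,EZ],1)
    m=(Q[...,0]>x0)&(Q[...,0]<x1)&(abs(Q[...,1])<yl)&(Q[...,2]>zlo)&(Q[...,2]<zhi)
    P=Q[m]; return P
E
python3 - <<'E'
from meas import *
for n in("scene","top"):
  P=strip(n,n+"4",-.20,-.076,.06,.110)
  print(n,len(P),"toS tcp",toS(observe()["tool_pos"]).round(4))
  for x0 in np.arange(-.19,-.076,.01):
    q=P[abs(P[:,0]-x0)<.005]
    if len(q)>4: print(round(x0,3),len(q),"y",q[:,1].min().round(4),q[:,1].max().round(4),"z max",np.percentile(q[:,2],[5,50,90]).round(4), "top y",np.round([q[q[:,2]>q[:,2].max()-.004][:,1].min(),q[q[:,2]>q[:,2].max()-.004][:,1].max()],4))
  print(P[:,0].min(),P[:,0].max())
E
```

```text
scene 387 toS tcp [-0.1427  0.0005  0.0821]
-0.19 36 y -0.0111 0.01 z max [0.0668 0.0823 0.0908] top y [-0.009   0.0098]
-0.18 43 y -0.011 0.0103 z max [0.0674 0.0857 0.0907] top y [-0.0106  0.0094]
-0.17 43 y -0.0107 0.0083 z max [0.0693 0.0873 0.0909] top y [-0.0106  0.0083]
-0.16 39 y -0.0105 0.0098 z max [0.0693 0.0857 0.0901] top y [-0.0105  0.0098]
-0.15 84 y -0.0199 0.0194 z max [0.0712 0.0932 0.1063] top y [-0.0199  0.0161]
-0.14 19 y -0.0198 0.0126 z max [0.0677 0.0804 0.1028] top y [0.0101 0.0109]
-0.13 12 y -0.0109 -0.0065 z max [0.0675 0.0716 0.0855] top y [-0.0093 -0.0086]
-0.12 31 y -0.0113 0.0001 z max [0.0679 0.0836 0.0897] top y [-0.0086  0.0001]
-0.11 30 y -0.01 0.0018 z max [0.0666 0.0825 0.0901] top y [-0.0097  0.0018]
-0.1 38 y -0.0143 0.0069 z max [0.0613 0.0808 0.0898] top y [-0.0099  0.0069]
-0.08 8 y -0.0134 0.013 z max [0.0605 0.0622 0.065 ] top y [-0.0134  0.013 ]
-0.19143456496619604 -0.07737222395366063
top 108 toS tcp [-0.1427  0.0005  0.0821]
-0.19 6 y 0.0025 0.0096 z max [0.0796 0.0901 0.0932] top y [0.0096 0.0096]
-0.18 7 y 0.0068 0.0087 z max [0.0708 0.0833 0.0904] top y [0.0068 0.0079]
-0.13 21 y -0.0108 0.0145 z max [0.0734 0.0921 0.0955] top y [0.0142 0.0142]
-0.12 25 y -0.0095 0.0089 z max [0.0786 0.0911 0.094 ] top y [0.0071 0.0071]
-0.11 26 y -0.0109 0.0096 z max [0.0774 0.0894 0.0943] top y [-0.0051  0.0088]
-0.1 20 y -0.0096 0.0086 z max [0.0819 0.0908 0.0941] top y [-0.0094  0.0068]
-0.18932366988849442 -0.09671254311578208
```

```bash
python3 -m crank '[[[0.004,0.0003,-0.003,-0.003,0,-0.003],[0.005,0,-0.001,-0.001,0,-0.001],[0.006,0,0,0,0,0],[0.006,0,0,0,0,0],[0.006,0,0,0,0,0],[0.006,0,0,0,0,0],[0.006,0,0,0,0,0],[0.003,0,0,0,0,0]]]'
python3 - <<'E'
from plan import *
plan(S(-.0505,0.0005,.0855),Rdown(15.5),8,False)
grab("scene","s5");a=cv2.imread("pics/s5.png");cv2.imwrite("pics/s5z.png",cv2.resize(a[100:230,220:350],None,fx=4,fy=4))
E
```

```text
clock: 9.3
tool_pos: [0.5863, 0.0197, 0.0883]
ee_rot: [[-0.268, 0.964, 0.005], [0.964, 0.268, -0.002], [-0.004, 0.004, -1.0]]
force: [1.7, -5.4, -0.4]
opening: 0.018
clock 9.30 rem mm [-13.5  45.8  -2.8] tool mm [47.8 -0.8  2.6] rotvec [0.004 0.004 0.   ] F [ 1.7 -5.4 -0.4] open 0.0180
```

View pics/s5z.png

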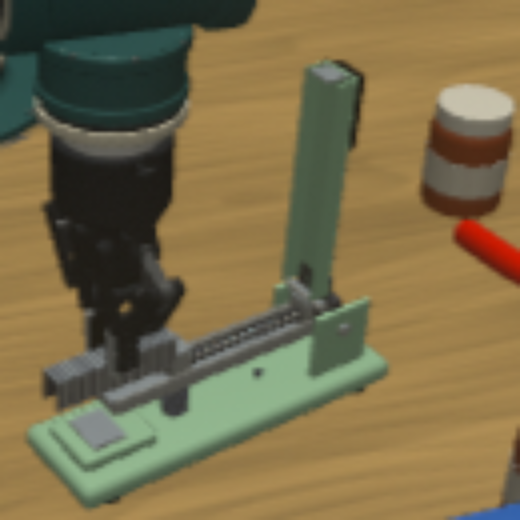

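The strip's rear end is pushing the follower (about scene (264,189)) with 5.6 N, as expected. Continuing, slightly lower.

```bash
python3 -m crank '[[[0.006,0,0.001,0.002,0.002,0],[0.006,-0.0003,0.001,0.002,0.002,0],[0.006,-0.0003,0.001,0,0,0],[0.006,0,0,0,0,0],[0.006,0,0,0,0,0],[0.005,0,0,0,0,0],[0.003,0,0,0,0,0],[0,0,0,0,0,0]]]'
python3 - <<'E'
from plan import *
plan(S(-.0505,0.0005,.0845),Rdown(15.5),8,False)
E
```

```text
clock: 10.15
tool_pos: [0.5764, 0.0552, 0.0866]
ee_rot: [[-0.267, 0.964, 0.003], [0.964, 0.267, -0.005], [-0.006, 0.002, -1.0]]
force: [1.7, -7.5, -0.3]
opening: 0.0177
clock 10.15 rem mm [-3.6 10.4 -2.1] tool mm [11.  -0.7  2. ] rotvec [ 0.002  0.006 -0.001] F [ 1.7 -7.5 -0.3] open 0.0177
```

```bash
python3 -m crank '[[[0.004,0,0.001,0.001,0.003,0],[0.004,-0.0003,0.001,0.001,0.003,0],[0.003,-0.0003,0,0,0,0],[0.001,0,0,0,0,0],[0,0,0,0,0,0],[0,0,0,0,0,0],[0,0,0,0,0,0],[0,0,0,0,0,0]]]'
python3 - <<'E'
from meas import *
plan(S(-.0505,0.0005,.0845),Rdown(15.5),8,False)
for n in("top","scene"): grab(n,n+"6")
a=cv2.imread("pics/scene6.png");b=cv2.imread("pics/top6.png")
cv2.imwrite("pics/z6.png",np.hstack([cv2.resize(a[100:230,220:350],None,fx=3,fy=3),cv2.resize(b[130:260,180:310],None,fx=3,fy=3)]))
for n in("scene","top"):
  P=strip(n,n+"6",-.12,.02,.072,.110)
  for x0 in np.arange(-.11,.02,.01):
    q=P[abs(P[:,0]-x0)<.005]
    if len(q)>4: print(n,round(x0,3),len(q),"y",q[:,1].min().round(4),q[:,1].max().round(4),"z",np.percentile(q[:,2],[5,50,90]).round(4))
  print(P[:,0].min(),P[:,0].max())
E
```

```text
clock: 10.95
tool_pos: [0.5742, 0.0629, 0.0859]
ee_rot: [[-0.265, 0.964, 0.004], [0.964, 0.265, -0.008], [-0.009, 0.002, -1.0]]
force: [2.4, -8.4, -0.9]
opening: 0.0181
clock 10.95 rem mm [-1.5  2.6 -1.4] tool mm [ 2.9 -0.7  1.4] rotvec [ 0.002  0.009 -0.002] F [ 2.4 -8.4 -0.9] open 0.0181
scene -0.1 36 y -0.0112 0.0093 z [0.0731 0.0855 0.0949]
scene -0.09 42 y -0.011 0.0097 z [0.0738 0.0894 0.0942]
scene -0.08 34 y -0.0117 0.0086 z [0.0754 0.0918 0.0949]
scene -0.07 44 y -0.0173 0.0119 z [0.0739 0.0919 0.0942]
scene -0.06 53 y -0.0192 0.0135 z [0.0758 0.0959 0.1077]
scene -0.05 15 y -0.0196 0.0116 z [0.0738 0.0875 0.1061]
scene -0.04 10 y -0.0118 -0.0076 z [0.0722 0.0779 0.0877]
scene -0.03 24 y -0.0114 -0.0014 z [0.0735 0.0866 0.0936]
scene -0.02 24 y -0.0111 0.0026 z [0.0741 0.0869 0.0938]
scene -0.01 22 y -0.0105 0.0023 z [0.0761 0.0911 0.0937]
scene -0.0 13 y -0.0097 0.0023 z [0.0727 0.0793 0.0805]
scene 0.01 5 y -0.0078 0.0112 z [0.0762 0.0795 0.0805]
-0.10272885305140031 0.007827230954933491
top -0.1 16 y -0.006 0.0084 z [0.08   0.0941 0.1003]
top -0.09 16 y -0.0013 0.0086 z [0.0785 0.0936 0.0998]
top -0.08 6 y 0.0056 0.008 z [0.0772 0.0871 0.0971]
top -0.04 5 y 0.0038 0.0081 z [0.0789 0.0902 0.093 ]
top -0.03 20 y -0.0064 0.0083 z [0.0793 0.0929 0.0994]
top -0.02 27 y -0.0106 0.0084 z [0.0758 0.094  0.0977]
top -0.01 27 y -0.0109 0.0095 z [0.0752 0.0949 0.0976]
top -0.0 24 y -0.0095 0.0109 z [0.0785 0.0813 0.0863]
-0.10198758228947676 0.006453317085309704
```

View pics/z6.png

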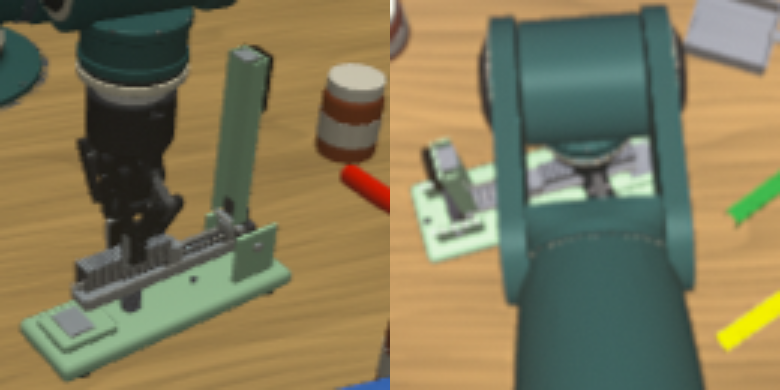

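Strip sits about 1 mm to stapler −y, is about 3 mm short of home and slightly pitched. Correcting before lowering.

```bash
python3 -m crank '[[[0.002,-0.0008,0.0005,0.001,0.006,0],[0.002,-0.0005,0.0005,0.001,0.004,-0.002],[0.001,-0.0003,0,0,0.002,0],[0,0,0,0,0,0],[0,0,0,0,0,0],[0,0,0,0,0,0],[0,0,0,0,0,0],[0,0,0,0,0,0]]]'
python3 - <<'E'
from meas import *
plan(S(-.0503,0.0009,.0845),Rdown(15.5),8,False)
grab("scene","s7")
P=strip("scene","s7",-.11,-.01,.074,.110)
for x0 in np.arange(-.10,.01,.01):
    q=P[abs(P[:,0]-x0)<.005]
    if len(q)>4: print(round(x0,3),len(q),"y",q[:,1].min().round(4),q[:,1].max().round(4),"z",np.percentile(q[:,2],[5,50,90]).round(4))
print(P[:,0].min())
E
```

```text
clock: 11.85
tool_pos: [0.5739, 0.0632, 0.0858]
ee_rot: [[-0.265, 0.964, 0.005], [0.964, 0.265, -0.004], [-0.006, 0.003, -1.0]]
force: [2.4, -8.3, -0.2]
opening: 0.0177
clock 11.85 rem mm [-1.6  2.4 -1.3] tool mm [ 2.8 -0.9  1.2] rotvec [ 0.003  0.006 -0.003] F [ 2.4 -8.3 -0.2] open 0.0177
-0.1 33 y -0.0101 0.0099 z [0.0756 0.0862 0.095 ]
-0.09 40 y -0.0112 0.0096 z [0.0759 0.0921 0.0946]
-0.08 34 y -0.0101 0.0077 z [0.0772 0.093  0.0952]
-0.07 28 y -0.0108 0.0105 z [0.0775 0.0924 0.0946]
-0.06 61 y -0.0191 0.0141 z [0.0783 0.0951 0.1067]
-0.05 13 y -0.0193 0.0109 z [0.0765 0.0974 0.1064]
-0.04 8 y -0.0121 -0.0075 z [0.0748 0.08   0.0849]
-0.03 17 y -0.0109 -0.001 z [0.0778 0.0877 0.0933]
-0.02 29 y -0.0112 0.0042 z [0.076  0.09   0.0938]
-0.01 12 y -0.0111 0.0007 z [0.0772 0.0912 0.0934]
-0.10148736734439916
```

```bash
python3 -m crank '[[[0.002,-0.001,0.001,0.002,0.003,-0.001],[0.002,-0.001,0.0005,0.001,0.003,-0.001],[0.002,-0.0005,0.0005,0.001,0.002,-0.001],[0.0015,-0.0005,0.0005,0.001,0.002,0],[0.0015,-0.0005,0.0005,0.001,0.002,0],[0.0015,-0.0003,0.0005,0,0.002,0],[0.0015,-0.0003,0.0005,0,0.002,0],[0.001,0,0,0,0.001,0]]]'
python3 - <<'E'
from meas import *
plan(S(-.0503,0.0009,.0845),Rdown(15.5),8,False)
E
```

```text
clock: 12.7
tool_pos: [0.5709, 0.0705, 0.0848]
ee_rot: [[-0.265, 0.964, 0.006], [0.964, 0.265, 0.003], [0.001, 0.007, -1.0]]
force: [0.6, -10.4, -0.2]
opening: 0.0176
clock 12.70 rem mm [ 1.4 -4.9 -0.3] tool mm [-5.1  0.1  0.3] rotvec [ 0.007 -0.001 -0.002] F [  0.6 -10.4  -0.2] open 0.0176
```

```bash
python3 -m crank '[[[-0.002,0,0,0.003,0,-0.001],[-0.0015,0,0.0005,0.002,0,-0.001],[-0.0005,0,0.001,0.001,0.001,0],[0.0003,0,0.001,0.001,0.001,0],[0.0003,0,0.001,0,0.001,0],[0.0003,0,0.001,0,0.001,0],[0.0003,0,0.001,0,0.001,0],[0.0003,0,0,0,0.001,0]]]'
python3 - <<'E'
from meas import *
plan(S(-.0503,0.0009,.0702),Rdown(15.5),8,False)
grab("scene","s8")
P=strip("scene","s8",-.11,-.01,.071,.110)
for x0 in np.arange(-.10,.01,.01):
    q=P[abs(P[:,0]-x0)<.005]
    if len(q)>4: print(round(x0,3),len(q),"y",q[:,1].min().round(4),q[:,1].max().round(4),"z",np.percentile(q[:,2],[5,50,90]).round(4))
print(P[:,0].min())
a=cv2.imread("pics/s8.png");cv2.imwrite("pics/s8z.png",cv2.resize(a[130:220,230:330],None,fx=6,fy=6))
E
```

```text
clock: 13.5
tool_pos: [0.5737, 0.0638, 0.0815]
ee_rot: [[-0.265, 0.964, 0.003], [0.964, 0.265, -0.001], [-0.002, 0.002, -1.0]]
force: [0.7, -7.5, 1.2]
opening: 0.0184
clock 13.50 rem mm [ -1.4   1.9 -11.3] tool mm [ 2.2 -0.9 11.3] rotvec [ 0.002  0.002 -0.002] F [ 0.7 -7.5  1.2] open 0.0184
-0.1 31 y -0.0108 0.0098 z [0.0734 0.0835 0.0901]
-0.09 31 y -0.0111 0.0101 z [0.0737 0.0876 0.0902]
-0.08 35 y -0.0111 0.0112 z [0.0731 0.087  0.0898]
-0.07 34 y -0.0124 0.0086 z [0.0733 0.0883 0.0906]
-0.06 73 y -0.0195 0.0147 z [0.0759 0.0938 0.1066]
-0.05 17 y -0.0198 0.0109 z [0.0742 0.0942 0.1077]
-0.04 6 y -0.011 -0.0087 z [0.0715 0.0735 0.077 ]
-0.03 21 y -0.011 0.0016 z [0.072  0.0842 0.0892]
-0.02 23 y -0.0104 0.0028 z [0.0731 0.0865 0.0894]
-0.01 13 y -0.011 -0.0008 z [0.0726 0.084  0.0898]
-0.10179880055807168
```

View pics/s8z.png

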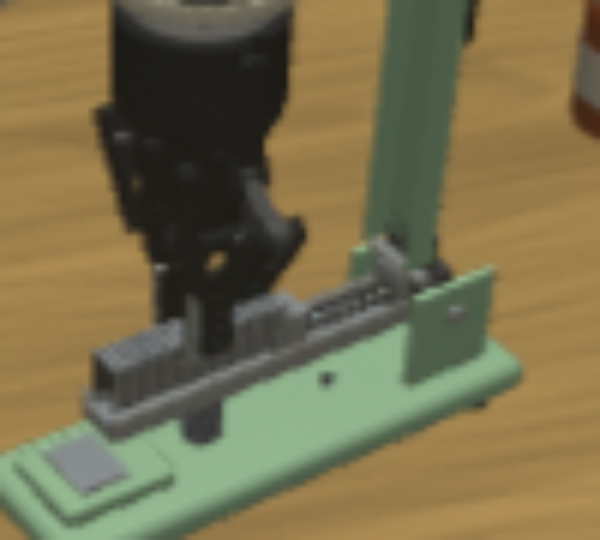

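Strip is over the channel (front end at about scene (247,194)), in line with the walls, with its underside about 66 mm up. The arm creeps back under spring load, so I'll bias x forward while lowering.

```bash
python3 -m crank '[[[0.0018,-0.0003,0,0.001,0.001,-0.001],[0.0018,-0.0003,0,0.001,0.001,-0.001],[0.0012,-0.0001,0.0005,0,0,0],[0.001,0,0.0007,0,0,0],[0.0007,0,0.001,0,0,0],[0.0006,0,0.001,0,0,0],[0.0006,0,0.001,0,0,0],[0.0006,0,0.0005,0,0,0]]]'
python3 - <<'E'
from meas import *
plan(S(-.0505,0.0009,.0702),Rdown(15.5),8,False)
E
```

```text
clock: 14.35
tool_pos: [0.5735, 0.0672, 0.0792]
ee_rot: [[-0.265, 0.964, 0.007], [0.964, 0.265, -0.008], [-0.009, 0.004, -1.0]]
force: [1.5, -8.9, 3.0]
opening: 0.0184
clock 14.35 rem mm [-1.1 -1.8 -9. ] tool mm [-1.3 -1.5  9. ] rotvec [ 0.004  0.009 -0.002] F [ 1.5 -8.9  3. ] open 0.0184
```

```bash
python3 -m crank '[[[0.0004,-0.0006,0,0.001,0.003,-0.001],[0.0004,-0.0006,0,0.001,0.003,-0.001],[0.0005,-0.0004,0.0008,0.001,0.002,0],[0.0006,-0.0002,0.001,0,0.002,0],[0.0006,-0.0001,0.001,0,0.001,0],[0.0006,-0.0001,0.001,0,0.001,0],[0.0006,-0.0001,0.001,0,0.001,0],[0.0006,0,0.001,0,0.001,0]]]'
python3 - <<'E'
from meas import *
plan(S(-.0505,0.0009,.0702),Rdown(15.5),8,False)
grab("scene","s9")
P=strip("scene","s9",-.11,-.01,.071,.110)
for x0 in np.arange(-.10,.01,.01):
    q=P[abs(P[:,0]-x0)<.005]
    if len(q)>4: print(round(x0,3),len(q),"y",q[:,1].min().round(4),q[:,1].max().round(4),"z",np.percentile(q[:,2],[5,50,90]).round(4))
print(P[:,0].min())
a=cv2.imread("pics/s9.png");cv2.imwrite("pics/s9z.png",cv2.resize(a[130:220,230:330],None,fx=6,fy=6))
E
```

```text
clock: 15.15
tool_pos: [0.5734, 0.0666, 0.0776]
ee_rot: [[-0.265, 0.964, 0.008], [0.964, 0.265, -0.002], [-0.004, 0.007, -1.0]]
force: [-3.9, -10.0, 9.6]
opening: 0.018
clock 15.15 rem mm [-1.1 -1.2 -7.4] tool mm [-0.8 -1.4  7.4] rotvec [ 0.007  0.004 -0.002] F [ -3.9 -10.    9.6] open 0.0180
-0.1 19 y -0.0117 0.0087 z [0.0717 0.0828 0.0864]
-0.09 30 y -0.0106 0.0105 z [0.0721 0.0837 0.0861]
-0.08 27 y -0.0115 0.0092 z [0.074  0.0842 0.0862]
-0.07 30 y -0.0121 0.0085 z [0.0735 0.0844 0.0867]
-0.06 79 y -0.0195 0.0157 z [0.0751 0.0918 0.1057]
-0.05 18 y -0.0194 0.0107 z [0.0769 0.0981 0.1061]
-0.03 13 y -0.0111 -0.0046 z [0.072  0.0779 0.0847]
-0.02 22 y -0.0119 -0.0005 z [0.0721 0.0828 0.0862]
-0.01 9 y -0.0115 0.0022 z [0.0767 0.0851 0.0858]
-0.09838360514311312
```

View pics/s9z.png

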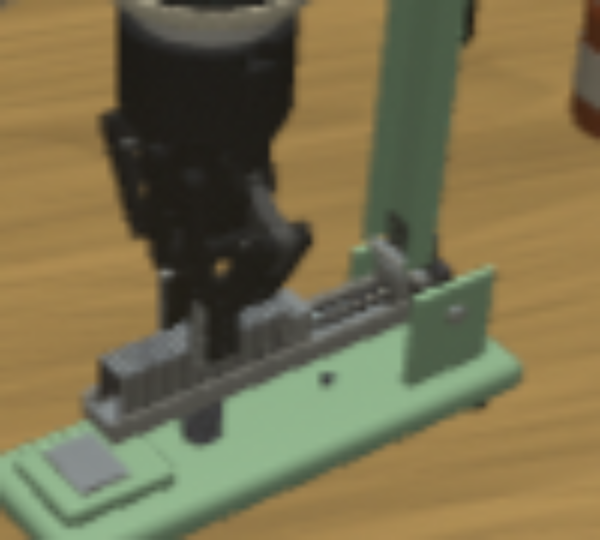

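The strip is pressing on the −y wall flare (6 N sideways, 9.6 N up). Easing up and shifting to stapler +y (tool −y).

```bash
python3 -m crank '[[[0.0004,-0.0005,-0.0015,0.002,0.001,-0.001],[0.0005,-0.001,-0.001,0.002,0.001,-0.001],[0.0006,-0.001,-0.0005,0.001,0.001,0],[0.0006,-0.001,0,0.001,0.001,0],[0.0006,-0.0005,0,0.001,0.001,0],[0.0006,-0.0003,0,0.001,0.001,0],[0.0006,-0.0002,0,0,0,0],[0.0006,0,0,0,0,0]]]'
python3 - <<'E'
from meas import *
plan(S(-.0505,0.0009,.0702),Rdown(15.5),8,False)
f=observe()["force"];print("F stapler",f@EX,f@EY,f[2])
E
```

```text
clock: 16.0
tool_pos: [0.5707, 0.0656, 0.0815]
ee_rot: [[-0.264, 0.964, 0.006], [0.964, 0.264, -0.006], [-0.008, 0.004, -1.0]]
force: [3.6, -9.4, -2.2]
opening: 0.0182
clock 16.00 rem mm [  1.7  -0.2 -11.3] tool mm [-0.5  1.5 11.3] rotvec [ 0.004  0.008 -0.003] F [ 3.6 -9.4 -2.2] open 0.0182
F stapler -9.976336546989995 -0.9420809535256395 -2.2279203762543878
```

```bash
python3 -m crank '[[[0.0006,0.0006,0.0005,0.001,0.003,-0.001],[0.0006,0.0006,0.0005,0.001,0.003,-0.001],[0.0006,0.0004,0.0008,0,0.002,0],[0.0006,0.0002,0.0008,0,0.001,0],[0.0006,0,0.0008,0,0.001,0],[0.0006,0,0.0008,0,0.001,0],[0.0006,0,0.0008,0,0,0],[0.0006,0,0,0,0,0]]]'
python3 - <<'E'
from meas import *
plan(S(-.0505,0.0009,.0702),Rdown(15.5),8,False)
f=observe()["force"];print("F stapler",f@EX,f@EY,f[2])
grab("scene","s10")
P=strip("scene","s10",-.11,-.01,.071,.110)
for x0 in np.arange(-.10,.01,.01):
    q=P[abs(P[:,0]-x0)<.005]
    if len(q)>4: print(round(x0,3),len(q),"y",q[:,1].min().round(4),q[:,1].max().round(4),"z",np.percentile(q[:,2],[5,50,90]).round(4))
print(P[:,0].min())
E
```

```text
clock: 16.8
tool_pos: [0.5724, 0.0661, 0.078]
ee_rot: [[-0.265, 0.964, 0.003], [0.964, 0.265, -0.005], [-0.005, 0.002, -1.0]]
force: [1.8, -8.2, -0.0]
opening: 0.0179
clock 16.80 rem mm [-0.1 -0.7 -7.8] tool mm [-0.6 -0.3  7.8] rotvec [ 0.002  0.005 -0.003] F [ 1.8 -8.2 -0. ] open 0.0179
F stapler -8.368673552089982 0.41813521314054486 -0.016085150012431937
-0.1 14 y -0.0099 0.0093 z [0.0734 0.082  0.0856]
-0.09 36 y -0.0093 0.011 z [0.072  0.0846 0.0866]
-0.08 27 y -0.0099 0.0094 z [0.0735 0.0853 0.0869]
-0.07 30 y -0.011 0.0103 z [0.0722 0.0847 0.0867]
-0.06 74 y -0.0195 0.0157 z [0.0766 0.0908 0.1059]
-0.05 23 y -0.0198 0.0114 z [0.079  0.091  0.1055]
-0.03 15 y -0.0105 -0.0009 z [0.074  0.0827 0.0866]
-0.02 19 y -0.0093 0.0006 z [0.0727 0.0831 0.0872]
-0.01 12 y -0.0101 0.0054 z [0.0736 0.082  0.0863]
-0.09854249106280658
```

```bash
python3 -m crank '[[[0.0006,0,0.001,0,0.002,-0.001],[0.0006,0,0.001,0,0.002,-0.001],[0.0006,0,0.001,0,0.001,0],[0.0006,0,0.001,0,0.001,0],[0.0006,0,0.001,0,0.001,0],[0.0005,0,0.001,0,0.001,0],[0.0005,0,0.0008,0,0,0],[0.0005,0,0,0,0,0]]]'
python3 - <<'E'
from meas import *
plan(S(-.0505,0.0009,.0702),Rdown(15.5),8,False)
f=observe()["force"];print("F stapler",f@EX,f@EY,f[2])
E
```

```text
clock: 17.65
tool_pos: [0.5734, 0.0662, 0.0739]
ee_rot: [[-0.265, 0.964, 0.006], [0.964, 0.265, -0.005], [-0.006, 0.004, -1.0]]
force: [0.4, -8.1, 0.9]
opening: 0.0178
clock 17.65 rem mm [-1.  -0.8 -3.7] tool mm [-0.5 -1.2  3.7] rotvec [ 0.004  0.006 -0.002] F [ 0.4 -8.1  0.9] open 0.0178
F stapler -7.881061692580389 1.781889731293258 0.8766995026086587
```

```bash
python3 -m crank '[[[0.0005,-0.0005,0,0.001,0.002,-0.001],[0.0005,-0.0004,0.0006,0.001,0.002,-0.001],[0.0005,-0.0003,0.0008,0,0.002,0],[0.0005,-0.0002,0.0008,0,0.001,0],[0.0005,-0.0002,0.0008,0,0.001,0],[0.0005,-0.0002,0.0008,0,0.001,0],[0.0005,-0.0002,0.0008,0,0,0],[0.0005,0,0,0,0,0]]]'
python3 - <<'E'
from meas import *
plan(S(-.0505,0.0009,.0702),Rdown(15.5),8,False)
f=observe()["force"];print("F stapler",f@EX,f@EY,f[2])
grab("scene","s11")
P=strip("scene","s11",-.11,-.01,.071,.110)
for x0 in np.arange(-.10,.01,.01):
    q=P[abs(P[:,0]-x0)<.005]
    if len(q)>4: print(round(x0,3),len(q),"y",q[:,1].min().round(4),q[:,1].max().round(4),"z",np.percentile(q[:,2],[5,50,90]).round(4))
print(P[:,0].min())
a=cv2.imread("pics/s11.png");cv2.imwrite("pics/s11z.png",cv2.resize(a[130:220,230:330],None,fx=6,fy=6))
E
```

```text
clock: 18.45
tool_pos: [0.5734, 0.0657, 0.0722]
ee_rot: [[-0.265, 0.964, 0.009], [0.964, 0.265, -0.003], [-0.006, 0.008, -1.0]]
force: [0.2, -7.1, 1.0]
opening: 0.0179
clock 18.45 rem mm [-1.  -0.3 -2. ] tool mm [ 0.  -1.1  2. ] rotvec [ 0.008  0.006 -0.002] F [ 0.2 -7.1  1. ] open 0.0179
F stapler -6.866945147175158 1.7260847762603448 1.045390949827516
-0.1 12 y -0.0108 0.0085 z [0.0725 0.0795 0.0812]
-0.09 26 y -0.011 0.0068 z [0.0718 0.0803 0.0821]
-0.08 25 y -0.0111 0.0096 z [0.0725 0.0792 0.0816]
-0.07 25 y -0.0109 0.009 z [0.0724 0.0792 0.0806]
-0.06 79 y -0.0196 0.0198 z [0.0762 0.0911 0.1056]
-0.05 26 y -0.0196 0.0132 z [0.0748 0.0914 0.1073]
-0.03 11 y -0.0112 0.0002 z [0.0727 0.0783 0.0804]
-0.02 17 y -0.0106 0.0038 z [0.0722 0.0785 0.0804]
-0.01 8 y -0.0106 0.0037 z [0.077  0.0788 0.0801]
-0.09906227324734404
```

View pics/s11z.png

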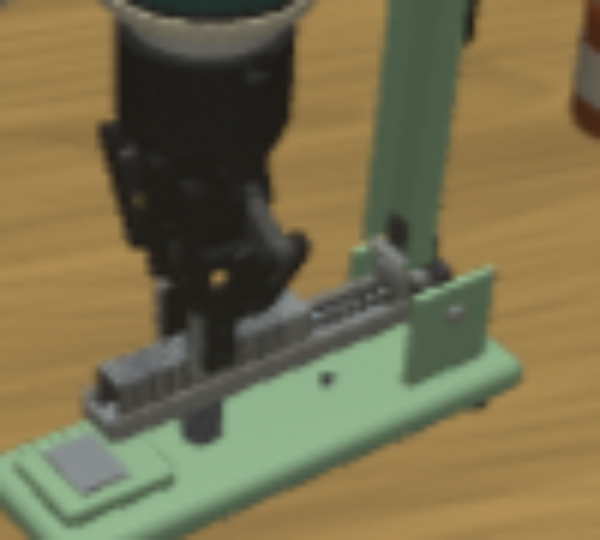

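Strip is inside the walls behind the lip (front end at about scene (247,193)), with its top at about 81 mm, roughly 2 mm above the floor. Going down the rest of the way.

```bash
python3 -m crank '[[[0.0005,-0.0003,0.0005,0.002,0.002,-0.001],[0.0005,-0.0003,0.0008,0.001,0.002,-0.001],[0.0004,-0.0002,0.0008,0.001,0.002,0],[0.0004,-0.0002,0.0008,0.001,0.001,0],[0.0003,-0.0001,0.0008,0,0.001,0],[0.0003,-0.0001,0.0008,0,0.001,0],[0.0002,0,0.0008,0,0,0],[0,0,0.0005,0,0,0]]]'
python3 - <<'E'
from meas import *
plan(S(-.0525,0.0009,.0702),Rdown(15.5),8,False)
f=observe()["force"];print("F stapler",f@EX,f@EY,f[2])
E
```

```text
clock: 19.3
tool_pos: [0.5738, 0.065, 0.0701]
ee_rot: [[-0.266, 0.964, 0.007], [0.964, 0.266, -0.001], [-0.003, 0.007, -1.0]]
force: [-3.6, -2.0, 7.6]
opening: 0.018
clock 19.30 rem mm [-0.8 -1.5  0.1] tool mm [-1.2 -1.2 -0.1] rotvec [ 0.007  0.003 -0.002] F [-3.6 -2.   7.6] open 0.0180
F stapler -0.9180182195469155 3.9918682976494737 7.551253869056303
```

Floor contact felt: 7.6 N up, underside at the 55 mm level. Releasing.

```bash
python3 -m crank '[[[0,0,-0.0005,0,0,0],[0,0,0,0,0,0],[0,0,0,0,0,0],[0,0,0,0,0,0],[0,0,-0.005,0,0,0],[0,0,-0.015,0,0,0],[0,0,-0.02,0,0,0],[0,0,-0.02,0,0,0]]]' 0.1
python3 - <<'E'
from meas import *
plan(S(-.0525,0.0009,.15),Rdown(15.5),8,False)
for n in("top","scene"): grab(n,n+"12")
for n in("scene","top"):
  P=strip(n,n+"12",-.12,.02,.071,.100)
  for x0 in np.arange(-.11,.03,.01):
    q=P[abs(P[:,0]-x0)<.005]
    if len(q)>4: print(n,round(x0,3),len(q),"y",q[:,1].min().round(4),q[:,1].max().round(4),"z",np.percentile(q[:,2],[5,50,90]).round(4))
  print(P[:,0].min(),P[:,0].max())
a=cv2.imread("pics/scene12.png");cv2.imwrite("pics/s12z.png",cv2.resize(a[120:220,230:330],None,fx=6,fy=6))
E
```

```text
clock: 20.1
tool_pos: [0.5719, 0.066, 0.1321]
ee_rot: [[-0.266, 0.964, 0.002], [0.964, 0.266, 0.001], [0.0, 0.002, -1.0]]
force: [-0.1, -0.8, 0.7]
opening: 0.0469
clock 20.10 rem mm [ 1.  -2.5 17.9] tool mm [ -2.7   0.3 -17.9] rotvec [ 0.002 -0.    -0.002] F [-0.1 -0.8  0.7] open 0.0469
scene -0.1 11 y -0.0111 0.0094 z [0.0731 0.0773 0.0783]
scene -0.09 23 y -0.0115 0.008 z [0.0722 0.0775 0.0786]
scene -0.08 22 y -0.0125 0.0094 z [0.0717 0.078  0.0797]
scene -0.07 23 y -0.0105 0.0088 z [0.0726 0.0773 0.0791]
scene -0.06 23 y -0.011 0.0092 z [0.0743 0.0772 0.0796]
scene -0.05 20 y -0.0106 0.0085 z [0.0745 0.0774 0.0798]
scene -0.04 20 y -0.0105 0.0074 z [0.0748 0.0778 0.079 ]
scene -0.03 20 y -0.0105 0.0093 z [0.0738 0.0777 0.0795]
scene -0.02 20 y -0.0106 0.0095 z [0.0737 0.0776 0.0789]
scene -0.01 19 y -0.0095 0.008 z [0.0735 0.0789 0.0797]
scene -0.0 22 y -0.0094 0.0094 z [0.0725 0.079  0.0801]
scene 0.01 12 y -0.0097 0.0114 z [0.0722 0.0788 0.0807]
-0.09902766308743159 0.009921166264979117
top -0.1 11 y -0.0116 0.0083 z [0.0743 0.0802 0.0823]
top -0.09 22 y -0.0092 0.0077 z [0.0722 0.0794 0.0829]
top -0.08 16 y -0.0083 0.0086 z [0.0742 0.0774 0.0812]
top -0.04 11 y -0.0082 0.008 z [0.0733 0.0791 0.0826]
top -0.03 25 y -0.0115 0.0083 z [0.0762 0.0795 0.0827]
top -0.02 24 y -0.0115 0.008 z [0.0765 0.0789 0.082 ]
top -0.01 23 y -0.0107 0.0087 z [0.075  0.0791 0.082 ]
top -0.0 23 y -0.0093 0.0101 z [0.0768 0.0795 0.0834]
top 0.01 10 y -0.0073 0.014 z [0.0728 0.0826 0.0845]
-0.09915037995991152 0.011671955490882863
```

View pics/s12z.png

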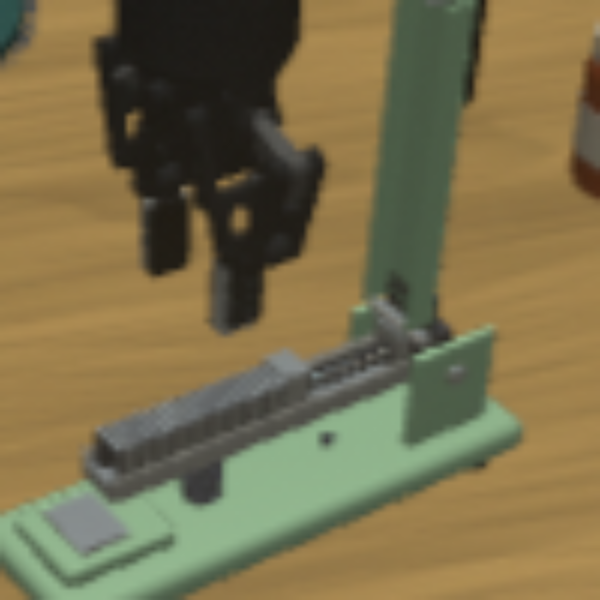

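Strip lies flat in the channel, free of the gripper: its top is at 78–80 mm along the whole length, the front end is at x ≈ −99 to −100 mm, and the follower is behind it. Now rising and shutting the fingers for the cover.

```bash
python3 -m crank '[[[0,0,-0.03,0,0,0],[0,0,-0.04,0,0,0],[0,0,-0.04,0,0,0],[0,0,-0.04,0,0,0],[0,0,-0.03,0,0,0],[0,0,-0.015,0,0,0],[0,0,-0.005,0,0,0],[0,0,0,0,0,0]]]' -1 30
python3 - <<'E'
from meas import *
t=np.pi/4; z=-np.sin(t)*EX-np.cos(t)*EZ; y=-EY; R=np.stack([np.cross(y,z),y,z],1)
plan(S(.17,0,.33),R,8)
p,X=load("scene","scene12");Q=(X-O)@np.stack([EX,EY,EZ],1)
for lo in np.arange(.09,.28,.02):
    for n in("scene","top"):
        p,X=load(n,n+"12");Q=(X-O)@np.stack([EX,EY,EZ],1)
        m=(abs(Q[...,1])<.02)&(Q[...,0]>.04)&(Q[...,0]<.13)&(Q[...,2]>lo)&(Q[...,2]<lo+.02)
        if m.sum()>2: print(n,round(lo,2),m.sum(),np.percentile(Q[m][:,0],[2,50,98]).round(4),Q[m][:,2].max().round(4))
E
```

```text
clock: 21.0
tool_pos: [0.57, 0.0658, 0.3435]
ee_rot: [[-0.266, 0.964, 0.006], [0.964, 0.266, 0.001], [-0.0, 0.006, -1.0]]
force: [-0.3, -0.0, -0.7]
opening: -0.0003
clock 21.00 rem mm [-55.6 212.3 -13.5] tool mm [219.5   2.7  13.5] rotvec [ 0.005 -0.785 -0.004] F [-0.3 -0.  -0.7] open -0.0003
[[0.027, 0.0, 0.002, 0.001, -0.098, -0.001], [0.027, 0.0, -0.001, 0.001, -0.098, -0.001], [0.027, 0.0, -0.004, 0.001, -0.098, -0.001], [0.027, 0.0, -0.006, 0.001, -0.098, -0.001], [0.026, 0.0, -0.009, 0.001, -0.098, -0.001], [0.025, 0.0, -0.011, 0.001, -0.098, -0.001], [0.024, 0.0, -0.014, 0.001, -0.098, -0.001], [0.022, 0.0, -0.016, 0.001, -0.098, -0.001]]
scene 0.09 74 [0.0597 0.0711 0.0777] 0.1099
top 0.09 16 [0.0599 0.0657 0.0785] 0.1091
scene 0.11 77 [0.0602 0.0711 0.0772] 0.13
top 0.11 12 [0.0604 0.0671 0.0753] 0.1294
scene 0.13 76 [0.0608 0.0714 0.0768] 0.15
top 0.13 20 [0.0615 0.0678 0.0763] 0.1488
scene 0.15 77 [0.0617 0.0723 0.0775] 0.17
top 0.15 13 [0.062  0.0692 0.0765] 0.1698
scene 0.17 83 [0.0612 0.0726 0.0786] 0.1896
top 0.17 14 [0.062  0.068  0.0777] 0.1876
scene 0.19 95 [0.0612 0.074  0.0859] 0.21
top 0.19 12 [0.062  0.0699 0.0774] 0.2049
scene 0.21 100 [0.0631 0.0756 0.088 ] 0.2298
top 0.21 19 [0.0625 0.0752 0.086 ] 0.2295
scene 0.23 93 [0.0628 0.0741 0.0877] 0.2493
top 0.23 26 [0.0631 0.0722 0.0882] 0.2492
scene 0.25 65 [0.0621 0.0751 0.0869] 0.2565
top 0.25 120 [0.0625 0.0771 0.0892] 0.2623
```

```bash
python3 -m crank '[[[0.027,0,0.002,0.001,-0.098,-0.001],[0.027,0,-0.001,0.001,-0.098,-0.001],[0.027,0,-0.004,0.001,-0.098,-0.001],[0.027,0,-0.006,0,-0.098,0],[0.026,0,-0.009,0,-0.098,0],[0.025,0,-0.011,0,-0.098,0],[0.024,0,-0.014,0,-0.098,0],[0.015,0,-0.012,0,-0.08,0]]]'
cat >> meas.py <<'E'
t=np.pi/4; z_=-np.sin(t)*EX-np.cos(t)*EZ; y_=-EY; RT=np.stack([np.cross(y_,z_),y_,z_],1)
def tcp(th,r=.155):
    px=.070-r*np.cos(th)+.016*np.sin(th); pz=.078+r*np.sin(th)+.016*np.cos(th)
    k=.011*(np.sin(th)-np.cos(th))*.7071
    return S(px+k,0,pz-k)
E
python3 - <<'E'
from meas import *
s=observe();print(toS(s["tool_pos"]).round(4))
plan(S(.125,0,.228),RT,8)
E
```

```text
clock: 21.8
tool_pos: [0.5116, 0.2706, 0.3151]
ee_rot: [[-0.188, 0.964, 0.186], [0.671, 0.265, -0.693], [-0.718, -0.005, -0.696]]
force: [1.1, -0.8, -0.2]
opening: 0.0003
[0.1634 0.0046 0.3151]
clock 21.80 rem mm [ 14.7 -35.8 -87.1] tool mm [35.7  5.2 88.2] rotvec [-0.005  0.015  0.002] F [ 1.1 -0.8 -0.2] open 0.0003
[[0.004, 0.001, 0.011, -0.001, 0.002, 0.0], [0.004, 0.001, 0.011, -0.001, 0.002, 0.0], [0.004, 0.001, 0.011, -0.001, 0.002, 0.0], [0.004, 0.001, 0.011, -0.001, 0.002, 0.0], [0.004, 0.001, 0.011, -0.001, 0.002, 0.0], [0.004, 0.001, 0.011, -0.001, 0.002, 0.0], [0.004, 0.001, 0.011, -0.001, 0.002, 0.0], [0.004, 0.001, 0.011, -0.001, 0.002, 0.0]]
```

```bash
python3 -m crank '[[[0.008,0.001,0.008,-0.001,0.004,0],[0.008,0.001,0.013,-0.001,0.004,0],[0.007,0.001,0.016,-0.001,0.003,0],[0.006,0.001,0.016,0,0.002,0],[0.004,0.001,0.013,0,0,0],[0.001,0,0.009,0,0,0],[0,0,0.003,0,0,0],[0,0,0,0,0,0]]]'
python3 - <<'E'
from meas import *
s=observe();print(toS(s["tool_pos"]).round(4))
plan(tcp(1.59),RT,8)
grab("scene","s13");a=cv2.imread("pics/s13.png");cv2.imwrite("pics/s13z.png",cv2.resize(a[60:220,200:380],None,fx=4,fy=3.7))
E
```

```text
clock: 22.6
tool_pos: [0.5238, 0.2371, 0.2215]
ee_rot: [[-0.199, 0.963, 0.181], [0.675, 0.269, -0.687], [-0.71, -0.015, -0.704]]
force: [-0.1, 0.2, -0.4]
opening: -0.0001
[0.1279 0.0018 0.2215]
clock 22.60 rem mm [ 10.1 -29.4   3.2] tool mm [-24.2   1.7  19.8] rotvec [-0.009  0.005  0.012] F [-0.1  0.2 -0.4] open -0.0001
[[-0.003, 0.0, 0.002, -0.001, 0.001, 0.001], [-0.003, 0.0, 0.002, -0.001, 0.001, 0.001], [-0.003, 0.0, 0.002, -0.001, 0.001, 0.001], [-0.003, 0.0, 0.002, -0.001, 0.001, 0.001], [-0.003, 0.0, 0.002, -0.001, 0.001, 0.001], [-0.003, 0.0, 0.002, -0.001, 0.001, 0.001], [-0.003, 0.0, 0.002, -0.001, 0.001, 0.001], [-0.003, 0.0, 0.002, -0.001, 0.001, 0.001]]
```

View pics/s13z.png

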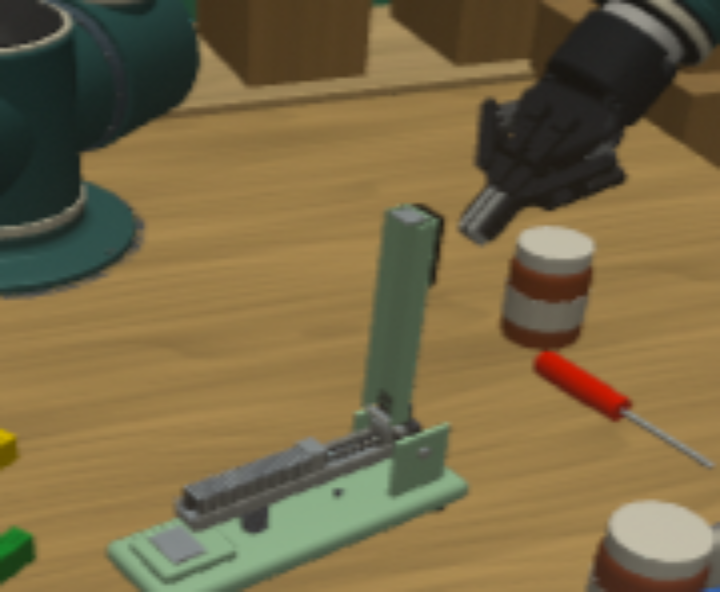

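The shut fingertips (scene about (320,120)) stand behind the palm pad (about (307,125)). Approaching it and computing the arc steps.

```bash
python3 - <<'E'
from meas import *
ths=np.arange(1.6,-.01,-.1)
for a,b in zip(ths[:-1],ths[1:]): print(round(a,2),toS(tcp(a)).round(3),(RT.T@(tcp(b)-tcp(a))*1000).round(1))
E
python3 -m crank '[[[-0.004,0.0005,0.003,-0.002,0.001,0.002],[-0.004,0.0005,0.003,-0.002,0.001,0.002],[-0.004,0.0005,0.003,-0.001,0.001,0.002],[-0.003,0,0.003,-0.001,0,0.001],[-0.002,0,0.003,0,0,0.001],[-0.001,0,0.001,0,0,0],[0,0,0,0,0,0],[0,0,0,0,0,0]]]'
python3 - <<'E'
from meas import *
s=observe();print(toS(s["tool_pos"]).round(4))
plan(tcp(1.59),RT,8,False)
E
```

```text
1.6 [0.099 0.    0.224] [-13.    0.   10.1]
1.5 [ 0.082 -0.     0.227] [-12.    0.   11.2]
1.4 [ 0.066 -0.     0.227] [-11.   -0.   12.2]
1.3 [0.049 0.    0.226] [-9.8  0.  13.1]
1.2 [ 0.033 -0.     0.224] [-8.5 -0.  13.9]
1.1 [ 0.017 -0.     0.22 ] [-7.1 -0.  14.5]
1.0 [ 0.002 -0.     0.215] [-5.7 -0.  15. ]
0.9 [-0.013  0.     0.208] [-4.1  0.  15.4]
0.8 [-0.026 -0.     0.2  ] [-2.6 -0.  15.5]
0.7 [-0.039 -0.     0.191] [-1.  -0.  15.6]
0.6 [-0.051  0.     0.181] [ 0.5  0.  15.4]
0.5 [-0.061  0.     0.169] [ 2.1 -0.  15.2]
0.4 [-0.071  0.     0.157] [ 3.7  0.  14.7]
0.3 [-0.078  0.     0.144] [ 5.2  0.  14.1]
0.2 [-0.085 -0.     0.131] [ 6.7 -0.  13.4]
0.1 [-0.09   0.     0.116] [ 8.1 -0.  12.6]
clock: 23.45
tool_pos: [0.5328, 0.2133, 0.2257]
ee_rot: [[-0.19, 0.963, 0.189], [0.681, 0.268, -0.681], [-0.707, -0.0, -0.707]]
force: [-0.4, -0.3, 0.5]
opening: -0.0001
[ 0.1026 -0.0005  0.2257]
clock 23.45 rem mm [ 1.  -5.6 -1. ] tool mm [-3.3 -0.5  4.7] rotvec [0.    0.    0.001] F [-0.4 -0.3  0.5] open -0.0001
```

```bash
python3 -m crank '[[[-0.003,0,0.003,0,0,0],[-0.004,0,0.004,0,0,0],[-0.006,0,0.005,0,0,0],[-0.006,0,0.005,0,0,0],[-0.006,0,0.006,0,0,0],[-0.006,0,0.006,0,0,0],[-0.0055,0,0.006,0,0,0],[-0.005,0,0.006,0,0,0]]]'
python3 - <<'E'
from meas import *
s=observe();q=toS(s["tool_pos"]);f=s["force"];print(q.round(4),"F",f@EX,f@EY,f[2])
print("th~",min(np.arange(0,1.6,.02),key=lambda t:np.linalg.norm(tcp(t)-s["tool_pos"])))
plan(tcp(1.2),RT,8,False)
E
```

```text
clock: 24.25
tool_pos: [0.5479, 0.1593, 0.2237]
ee_rot: [[-0.198, 0.961, 0.191], [0.687, 0.275, -0.673], [-0.7, -0.002, -0.714]]
force: [-2.5, 9.3, -2.1]
opening: 0.0002
[ 0.0465 -0.0006  0.2237] F 9.601749794934591 -0.0734712186417262 -2.1329509934818183
th~ 1.28
clock 24.25 rem mm [  3.  -13.    0.1] tool mm [-9.6 -0.7  9.2] rotvec [ 0.004 -0.01   0.007] F [-2.5  9.3 -2.1] open 0.0002
```

```bash
python3 -m crank '[[[-0.006,0,0.008,0,-0.002,0.001],[-0.005,0,0.008,0,-0.002,0.001],[-0.005,0,0.0085,0,-0.002,0.001],[-0.0045,0,0.009,0,-0.002,0.001],[-0.004,0,0.009,0,-0.001,0.001],[-0.0035,0,0.009,0,0,0],[-0.003,0,0.009,0,0,0],[-0.0025,0,0.009,0,0,0]]]'
python3 - <<'E'
from meas import *
s=observe();q=toS(s["tool_pos"]);f=s["force"];print(q.round(4),"F",f@EX,f@EY,f[2])
t=min(np.arange(0,1.6,.02),key=lambda t:np.linalg.norm(tcp(t)-s["tool_pos"]));print("th~",t)
plan(tcp(t-.1),RT,8,False)
E
```

```text
clock: 25.05
tool_pos: [0.5673, 0.0914, 0.1944]
ee_rot: [[-0.199, 0.96, 0.195], [0.69, 0.278, -0.669], [-0.696, 0.001, -0.718]]
force: [-3.8, 9.1, 1.5]
opening: 0.0001
[-0.0241 -0.0012  0.1944] F 9.790073281932218 1.2221478865985227 1.4833113864425456
th~ 0.8
clock 25.05 rem mm [  2.9 -14.9  -3.4] tool mm [-8.5 -1.4 12.9] rotvec [ 0.009 -0.015  0.007] F [-3.8  9.1  1.5] open 0.0001
```

```bash
python3 -m crank '[[[-0.004,0,0.008,0.001,-0.002,0.001],[-0.003,0,0.009,0.001,-0.002,0.001],[-0.002,0,0.009,0.001,-0.002,0.001],[-0.001,0,0.009,0,-0.002,0.001],[0,0,0.009,0,-0.001,0],[0.0005,0,0.009,0,0,0],[0.001,0,0.009,0,0,0],[0.0015,0,0.008,0,0,0]]]'
python3 - <<'E'
from meas import *
s=observe();q=toS(s["tool_pos"]);f=s["force"];print(q.round(4),"F",f@EX,f@EY,f[2])
t=min(np.arange(0,1.6,.02),key=lambda t:np.linalg.norm(tcp(t)-s["tool_pos"]));print("th~",t)
plan(tcp(t-.1),RT,8,False)
grab("scene","s14");a=cv2.imread("pics/s14.png");cv2.imwrite("pics/s14z.png",cv2.resize(a[60:220,200:380],None,fx=4,fy=3.7))
E
```

```text
clock: 25.85
tool_pos: [0.5836, 0.0407, 0.1506]
ee_rot: [[-0.193, 0.961, 0.2], [0.69, 0.278, -0.668], [-0.697, 0.009, -0.717]]
force: [-3.5, 6.8, 6.2]
opening: -0.0001
[-0.0773 -0.0033  0.1506] F 7.53702908727795 1.5746062288225406 6.242042493798036
th~ 0.34
clock 25.85 rem mm [ -1.8  -5.8 -14.5] tool mm [ 6.4 -3.5 13.9] rotvec [ 0.014 -0.014  0.001] F [-3.5  6.8  6.2] open -0.0001
```

View pics/s14z.png

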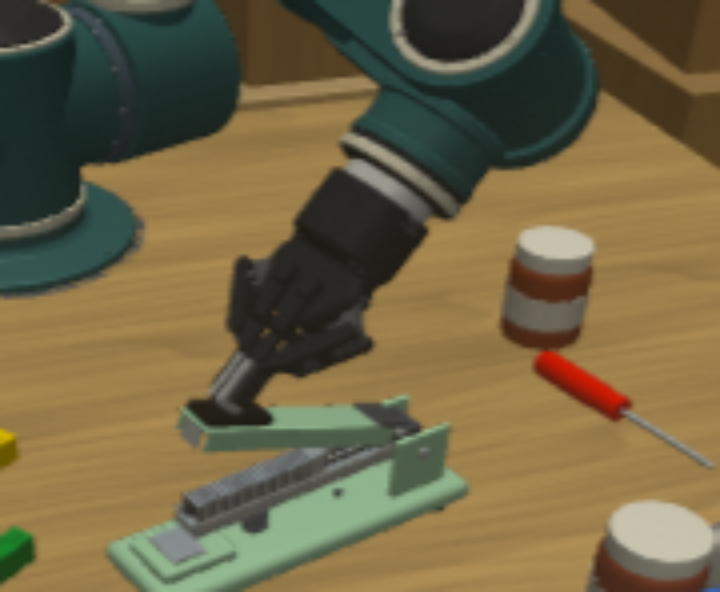

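The cover is down to about 0.35 rad and the fingertips are mid-pad (about scene (257,171)). Continuing more slowly.

```bash
python3 -m crank '[[[0.001,-0.0005,0.006,0.001,-0.002,0],[0.0015,-0.0005,0.006,0.001,-0.002,0],[0.002,-0.0005,0.006,0.001,-0.002,0],[0.002,-0.0004,0.005,0.001,-0.001,0],[0.002,-0.0004,0.005,0.001,-0.001,0],[0.0025,-0.0003,0.005,0,0,0],[0.0025,0,0.004,0,0,0],[0.002,0,0.003,0,0,0]]]'
python3 - <<'E'
from meas import *
s=observe();q=toS(s["tool_pos"]);f=s["force"];print(q.round(4),"F",f@EX,f@EY,f[2])
t=min(np.arange(-.1,1.6,.02),key=lambda t:np.linalg.norm(tcp(t)-s["tool_pos"]));print("th~",t)
plan(tcp(t-.1),RT,8,False)
E
```

```text
clock: 26.7
tool_pos: [0.5888, 0.0237, 0.1153]
ee_rot: [[-0.187, 0.961, 0.206], [0.687, 0.277, -0.672], [-0.703, 0.016, -0.711]]
force: [-4.4, 3.8, 7.0]
opening: 0.0003
[-0.0951 -0.0038  0.1153] F 4.831070746573579 3.242120737913658 6.953103367977734
th~ 0.08000000000000004
clock 26.70 rem mm [ -4.2   0.8 -16.5] tool mm [12.9 -4.  10.3] rotvec [ 0.018 -0.006 -0.003] F [-4.4  3.8  7. ] open 0.0003
```

```bash
python3 -m crank '[[[0.003,-0.0008,0.002,0.002,0,0],[0.003,-0.0008,0.002,0.002,0,0],[0.0025,-0.0006,0.002,0.001,0,0],[0.0025,-0.0005,0.002,0.001,0,0],[0.002,-0.0003,0.0015,0.001,0,0],[0.001,0,0.0015,0,0,0],[0.001,0,0.001,0,0,0],[0.001,0,0.001,0,0,0]]]'
python3 - <<'E'
from meas import *
s=observe();q=toS(s["tool_pos"]);f=s["force"];print(q.round(4),"F",f@EX,f@EY,f[2])
plan(tcp(0),RT,8,False)
grab("scene","s15");a=cv2.imread("pics/s15.png");cv2.imwrite("pics/s15z.png",cv2.resize(a[120:220,220:340],None,fx=6,fy=5))
E
```

```text
clock: 27.5
tool_pos: [0.5896, 0.0218, 0.1038]
ee_rot: [[-0.177, 0.962, 0.208], [0.682, 0.273, -0.679], [-0.71, 0.022, -0.704]]
force: [-3.2, 2.2, 7.1]
opening: -0.0
[-0.0972 -0.004   0.1038] F 2.9728198857881334 2.5340517072776976 7.1354524676936295
clock 27.50 rem mm [-5.1  3.2 -2. ] tool mm [ 4.5 -4.  -1.8] rotvec [ 0.019  0.004 -0.011] F [-3.2  2.2  7.1] open -0.0000
```

View pics/s15z.png

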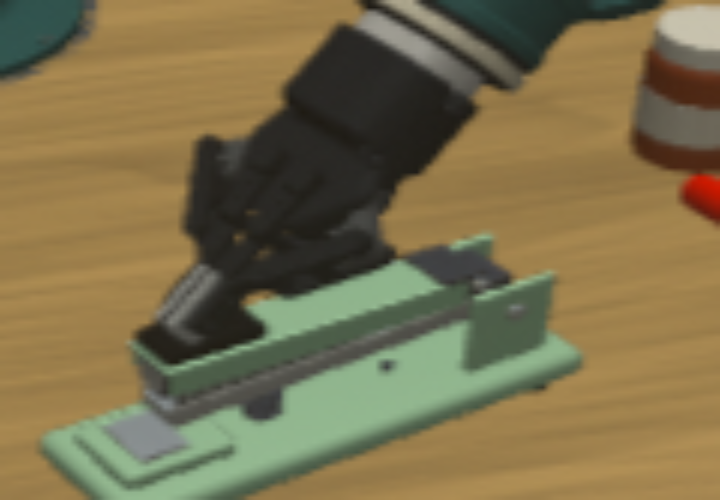

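```bash
python3 -m crank '[[[0.0015,-0.0008,0.001,0.002,0,0],[0.0015,-0.0006,0.001,0.002,0,0],[0.0015,-0.0005,0.001,0.001,0,0],[0.0015,-0.0004,0.001,0.001,0,0],[0.0015,-0.0003,0.001,0.001,0,0],[0.001,0,0.001,0,0,0],[0.001,0,0.001,0,0,0],[0.001,0,0.001,0,0,0]]]'
python3 - <<'E'
from meas import *
s=observe();q=toS(s["tool_pos"]);f=s["force"];print(q.round(4),"F",f@EX,f@EY,f[2])
E
```

```text
clock: 28.35
tool_pos: [0.5902, 0.0209, 0.0992]
ee_rot: [[-0.169, 0.963, 0.21], [0.679, 0.268, -0.683], [-0.714, 0.027, -0.699]]
force: [-3.7, 2.1, 7.6]
opening: 0.0
[-0.0982 -0.0044  0.0992] F 2.998823391185838 2.979708902574664 7.630352691446761
```

```bash
python3 -m crank '[[[0.002,-0.0008,0.001,0.003,0,-0.002],[0.0015,-0.0006,0.001,0.003,0,-0.002],[0.0015,-0.0005,0.001,0.002,0,-0.002],[0.0015,-0.0004,0.001,0.001,0,0],[0.001,-0.0003,0.001,0.001,0,0],[0.001,0,0.001,0,0,0],[0.001,0,0.001,0,0,0],[0.001,0,0.001,0,0,0]]]'
python3 - <<'E'
from meas import *
s=observe();q=toS(s["tool_pos"]);f=s["force"];print(q.round(4),"F",f@EX,f@EY,f[2])
grab("scene","s16");a=cv2.imread("pics/s16.png");cv2.imwrite("pics/s16z.png",cv2.resize(a[120:220,220:340],None,fx=6,fy=5))
E
```

```text
clock: 29.15
tool_pos: [0.5911, 0.0199, 0.0947]
ee_rot: [[-0.167, 0.964, 0.209], [0.675, 0.266, -0.688], [-0.719, 0.026, -0.695]]
force: [-3.8, 2.7, 7.8]
opening: 0.0005
[-0.0993 -0.0049  0.0947] F 3.595887989580254 2.9048700716278146 7.833682977763429
```

View pics/s16z.png

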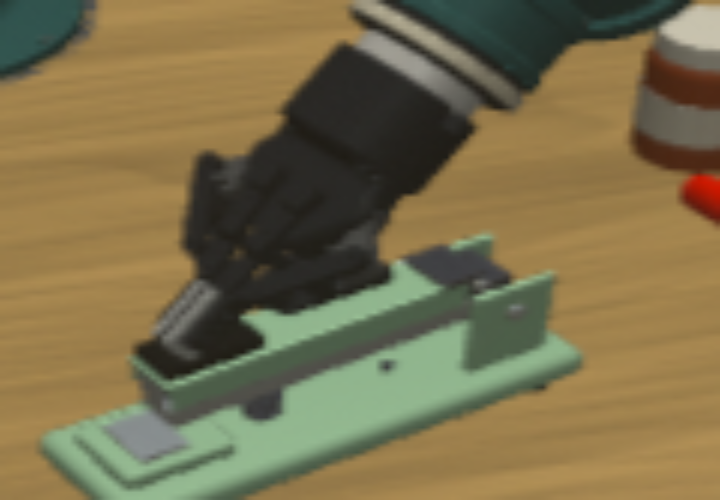

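```bash
python3 - <<'E'
from meas import *
p,X=load("scene","s16");Q=(X-O)@np.stack([EX,EY,EZ],1)
for x0 in np.arange(-.11,.08,.01):
    m=(abs(Q[...,0]-x0)<.005)&(abs(Q[...,1])<.016)&(Q[...,2]>.06)&(Q[...,2]<.10)
    if m.sum()>3: print(round(x0,3),m.sum(),np.percentile(Q[m][:,2],[20,50,80]).round(4))
E
python3 -m crank '[[[0.0015,-0.0008,0.001,0.003,0,-0.002],[0.0015,-0.0006,0.001,0.003,0,-0.002],[0.001,-0.0005,0.0008,0.002,0,-0.002],[0.001,-0.0004,0.0008,0.001,0,0],[0.001,-0.0003,0.0005,0.001,0,0],[0.0005,0,0.0005,0,0,0],[0.0005,0,0.0005,0,0,0],[0.0005,0,0.0005,0,0,0]]]'
python3 - <<'E'
from meas import *
s=observe();q=toS(s["tool_pos"]);f=s["force"];print(q.round(4),"F",f@EX,f@EY,f[2])
E
```

```text
-0.11 47 [0.0685 0.0785 0.0853]
-0.1 41 [0.0793 0.0868 0.0882]
-0.09 24 [0.0709 0.0809 0.0877]
-0.08 26 [0.0742 0.0804 0.087 ]
-0.07 25 [0.0707 0.0824 0.0882]
-0.06 38 [0.0732 0.0826 0.0887]
-0.05 21 [0.074  0.0791 0.081 ]
-0.04 35 [0.0719 0.079  0.0804]
-0.03 33 [0.0722 0.0794 0.0804]
-0.02 28 [0.0728 0.0791 0.0799]
-0.01 26 [0.0725 0.0795 0.0806]
-0.0 21 [0.0794 0.0803 0.0817]
0.01 22 [0.0753 0.0804 0.0812]
0.02 24 [0.0717 0.0803 0.0817]
0.03 25 [0.0781 0.0814 0.0817]
0.04 30 [0.0756 0.0814 0.0823]
0.05 36 [0.0781 0.0834 0.085 ]
0.06 37 [0.0758 0.0845 0.0862]
0.07 22 [0.081  0.0845 0.0857]
clock: 30.0
tool_pos: [0.5919, 0.0193, 0.0943]
ee_rot: [[-0.165, 0.964, 0.208], [0.671, 0.264, -0.693], [-0.723, 0.025, -0.69]]
force: [-4.8, 2.6, 8.5]
opening: 0.0002
[-0.1002 -0.0055  0.0943] F 3.7975871072349463 3.9144242080026737 8.483302601814643
```

Downward motion has nearly stopped while the force climbs (7.8→8.5 N), so the cover is seating. One more small press.

```bash
python3 -m crank '[[[0.0013,-0.0006,0.001,0.003,0,-0.002],[0.0013,-0.0006,0.001,0.002,0,-0.002],[0.0013,-0.0004,0.001,0.001,0,-0.001],[0.0012,-0.0003,0.001,0.001,0,0],[0.0012,-0.0003,0.001,0.001,0,0],[0.0012,0,0.001,0,0,0],[0.0010,0,0.001,0,0,0],[0.001,0,0.001,0,0,0]]]'
python3 - <<'E'
from meas import *
s=observe();q=toS(s["tool_pos"]);f=s["force"];print(q.round(4),"F",f@EX,f@EY,f[2])
E
```

```text
clock: 30.8
tool_pos: [0.5928, 0.0184, 0.0913]
ee_rot: [[-0.161, 0.965, 0.208], [0.667, 0.262, -0.697], [-0.727, 0.026, -0.686]]
force: [-5.5, 4.9, 10.3]
opening: 0.0003
[-0.1012 -0.0062  0.0913] F 6.19307239984889 3.994929346504352 10.27950609291789
```

Force rose to 10.3 N over 3 mm, matching the magazine spring with the cover stopped. Lifting off to check.

```bash
python3 -m crank '[[[-0.002,0,-0.002,0,0,0],[-0.003,0,-0.003,0,0,0],[-0.006,0,-0.006,0,0,0],[-0.012,0,-0.014,0,0,0],[-0.015,0,-0.02,0,0,0],[-0.015,0,-0.02,0,0,0],[-0.008,0,-0.01,0,0,0],[0,0,0,0,0,0]]]'
python3 - <<'E'
from meas import *
s=observe();q=toS(s["tool_pos"]);f=s["force"];print(q.round(4),"F",f)
for n in("scene","top"):
  grab(n,n+"17")
  p,X=load(n,n+"17");Q=(X-O)@np.stack([EX,EY,EZ],1)
  for x0 in np.arange(-.11,.08,.01):
    m=(abs(Q[...,0]-x0)<.005)&(abs(Q[...,1])<.013)&(Q[...,2]>.06)&(Q[...,2]<.11)
    if m.sum()>3: print(n,round(x0,3),m.sum(),np.percentile(Q[m][:,2],[20,50,80]).round(4))
a=cv2.imread("pics/scene17.png");cv2.imwrite("pics/s17z.png",cv2.resize(a[110:220,220:340],None,fx=6,fy=5))
E
```

```text
clock: 31.6
tool_pos: [0.5866, 0.0295, 0.1964]
ee_rot: [[-0.159, 0.965, 0.209], [0.668, 0.261, -0.697], [-0.727, 0.029, -0.686]]
force: [-0.4, 0.4, 0.8]
opening: 0.0001
[-0.089  -0.0032  0.1964] F [-0.40457603  0.38538752  0.82463111]
scene -0.11 42 [0.0712 0.0819 0.0904]
scene -0.1 28 [0.0918 0.0929 0.0936]
scene -0.09 29 [0.0909 0.0928 0.0934]
scene -0.08 28 [0.0885 0.0922 0.0932]
scene -0.07 24 [0.0921 0.0934 0.0942]
scene -0.06 28 [0.0918 0.0929 0.0935]
scene -0.05 9 [0.0837 0.0901 0.0916]
scene -0.04 24 [0.082  0.0833 0.0844]
scene -0.03 25 [0.0817 0.0831 0.0839]
scene -0.02 20 [0.0823 0.0837 0.0843]
scene -0.01 24 [0.0816 0.0831 0.0839]
scene -0.0 20 [0.0822 0.0831 0.084 ]
scene 0.01 18 [0.0817 0.0828 0.0844]
scene 0.02 22 [0.0824 0.0832 0.0841]
scene 0.03 21 [0.0813 0.0829 0.0837]
scene 0.04 19 [0.0825 0.0839 0.0845]
scene 0.05 23 [0.0834 0.0857 0.0868]
scene 0.06 20 [0.0852 0.0858 0.0865]
scene 0.07 16 [0.0848 0.086  0.0869]
top -0.11 6 [0.0914 0.0933 0.0978]
top -0.1 28 [0.0926 0.0948 0.0965]
top -0.09 30 [0.0919 0.094  0.097 ]
top -0.08 28 [0.0931 0.0957 0.098 ]
top -0.07 14 [0.0931 0.0951 0.0966]
top -0.06 4 [0.0931 0.0941 0.095 ]
top -0.04 6 [0.0823 0.0852 0.0863]
top -0.02 7 [0.0824 0.0841 0.0843]
top -0.01 16 [0.0834 0.0852 0.0857]
top -0.0 23 [0.0827 0.0848 0.0868]
top 0.01 24 [0.0827 0.0847 0.0872]
top 0.02 28 [0.0834 0.0858 0.0882]
top 0.03 28 [0.0834 0.0848 0.0864]
```

View pics/s17z.png

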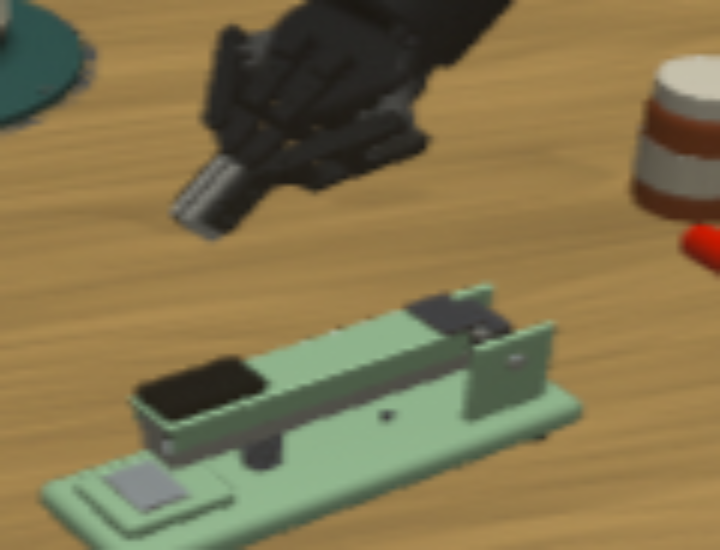

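Cover is flat: its outer face is at 83 mm (scene) and 85 mm (top) over its length with no slope, and the pad is at 93–95 mm. Checking the rest of the scene before handing in.

```bash
python3 - <<'E'
from meas import *
a=cv2.imread("pics/scene0.png").astype(int);b=cv2.imread("pics/scene17.png").astype(int)
d=(abs(a-b).max(2)>40).astype(np.uint8);n,l,st,c=cv2.connectedComponentsWithStats(d)
print([(st[i].tolist()) for i in range(1,n) if st[i,4]>15])
cv2.imwrite("pics/final.png",b.astype(np.uint8))
E
```

```text
[[191, 0, 27, 32, 784], [220, 0, 132, 200, 7873], [256, 0, 26, 11, 167], [367, 1, 41, 63, 1184], [190, 33, 70, 72, 2232], [365, 35, 6, 8, 20], [250, 58, 4, 7, 20], [163, 74, 18, 43, 392], [179, 80, 35, 40, 166], [178, 87, 7, 28, 55], [261, 181, 33, 14, 39], [128, 207, 38, 19, 400]]
```

View pics/final.png

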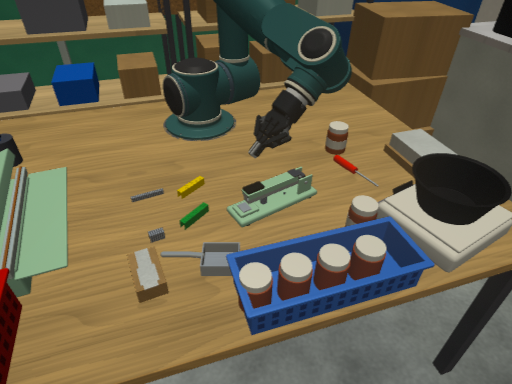

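Only the robot, the stapler and the strip's old place at (147,216) have changed; all the bystanders are where they were. Handing in.

```bash
python3 -c "
from bench import *
print(hand_in()); print(observe()['clock'])"
```

```text
the job is handed in; nothing more can be done
None
the job is handed in; nothing more can be done
```

The wide, full-length strip is in the magazine, released, and the cover is shut. I handed the job in shortly after the 31.6 s mark of the 72 s allowed.

**Loading:** I gripped the strip by its upper edge and pushed the follower back with its rear end, then lowered it behind the nose lip until I felt the floor. After release its top lay level at 78–80 mm above the table. Its front end was at the lip (x about −99 to −100 mm). With the cover shut, the strip can no longer be seen.

**Cover:** I swung it down with the shut fingertips on the palm pad, pressing until the force began to climb. After I lifted off, its outer face was level, at 83 mm in the scene camera and 85 mm in the top camera (nominal 84). The pad was at 93–95 mm (nominal 94). The fingers were about 10 cm clear of the pad.

**What went less smoothly:** On the first lowering the strip caught on the −y wall flare, with about 9.6 N up and 6.4 N sideways. I raised it, shifted it over and lowered it again. The last readings while pressing the cover were 10.3 N down on the pad and 12.7 N in total. The magazine's travel was not measured directly. Before that last 3 mm press, the cover's slope suggested about 0.04 rad; if the magazine took all of the press, that makes roughly 0.06, close below the 0.065 stroke limit.

**Other things:** Comparing the scene camera's first and last pictures, only the robot, the stapler and the strip's old place had changed.

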